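Take the counting plate out of the dish reader

ROBOT

A 6-joint arm with a two-finger parallel gripper is mounted at the origin on the work surface. World frame = base frame: x ahead of the robot, y to its left, z up, the work surface at z = 0. Lengths are in m, angles in rad, forces in N, time in s.
With the tool pointing down it reaches from about 0.3 to 0.825 m from the base axis. Payload 5.4 kg.
Tool frame: the origin (TCP) lies midway between the tips of the shut fingers; the grasp point (between the pads) lies 19 mm behind it; z points along the fingers, y is the direction in which the jaws open and shut (so a half turn about z gives the same grasp; the last joint's range is limited). The gripper opens to 92 mm and grips with 3 to 60 N. Pads are 20 mm wide; open, the fingers measure 128 mm over their backs; the gripper's body (75 mm by 189 mm) begins 69 mm behind the grasp point.
Start: joints at [-1.446, 0.158, 1.597, -0, 1.386, -0.21], TCP at [0.189, -0.543, 0.215] pointing down, gripper open.
Joint ranges: [-2.91, 2.91], [-0.94, 2.29], [0.18, 2.7], [-1.29, 4.43], [0.17, 2.64], [-3, 3]. Speed limits (rad/s): [2.57, 2.57, 3.14, 3.14, 3.14, 3.14].

INTERFACE

Orientations are given as a unit quaternion [w, x, y, z].
In Python, from cell import env, optics, workorder gives the robot as it stands.
- The arm moves only by the tool play_rows, never from a script. Its argument "moves" is one flat list of numbers, 7 for each row, row after row: the shift along the tool's x, y, z in m, then the turn, a rotation vector about the tool's x, y, z in rad, then the finger opening in m, from 0 to 0.0919. In form: [x, y, z, wx, wy, wz, claw, x, y, z, wx, wy, wz, claw, ...]. A call has 1 to 12 rows; each row shifts and turns the pose as measured when the row begins, along the tool's axes as they then stand; what a row does not reach is not made up. A row lasts 1/10 s, in which the tool goes at most 50 mm and 8.59 degrees, less where a joint would pass 70% of its speed; a pose out of reach is approached as far as the arm can. A call with a gripper value outside its range is refused whole. The fingers move at their own pace and stop on an object; "force" is the grip in N (left out, the last holds). Time passes only in rows, so rows that do not move let the fingers close. It gives the time, the measured TCP pose, the force and the opening at its end, in the units of the state.
- env.observe(): the state, without advancing time (a new reading comes with each control period).
- optics.read_camera(name): name is "scene" or "top" or "wrist"; returns a dict with "pixels" (384x512x3 uint8, red, green, blue), "mtx" (3x3 intrinsics, pixels), "dist" ([k1, k2, p1, p2, k3] as OpenCV has them; the pictures are not rectified), "position" and "attitude" of the camera in the world. Camera axes: x right, y up, looking along -z (the intrinsics and any distortion apply to the point x, -y, -z); pixel columns grow to the right and rows downward; lengths in m; the calibration is good to about 2 mm. A picture is of the moment at which its call begins. There is no depth.
- workorder.sign_off(): hands the job in, once; it reports no verdict.
The state is a dict: "t": time; "qpos": joint angles; "qvel": joint speeds; "tau": joint torques, N m; "position": TCP position; "ee_rot": TCP orientation; "ft_force": force on the tool from outside, world axes, zero at the start; "wrist_torque": the same for the moment, N m; "finger_gap": finger opening in m.
Only numpy, scipy, OpenCV 4.12 (cv2) and the standard library are available. Lean on these libraries where they do the work, as an engineer would, in place of code of your own. Each camera call takes 0.05 s, during which the arm holds its last target.

TASK

The grey counting plate is parked in the channel of the white dish reader with its back end under the steel lip. Slide it forward until it is out from under the lip, press its front end down into the hollow so that its back end tips up, take it there and lift it out, and set it down without dropping it, grid up, flat and centred on the grey inspection stand between the two end stops, then let go. Leave the dishes, flasks, jar and marker where they are.

Things in the scene. Friction and masses are not known exactly. Their poses are not given: they have to be found in the camera images.
- plate_mid (a point): Counting plate: smooth grey plastic slab with a fine white grid on top, 150 (x) x 62 (y) x 10 mm, about 0.12 kg; this point is its centre, half-way up. Nothing to hook. Starts flat in the reader's channel, axes as the reader's, top 80 mm above the table. Closed fingers pressed on it with some 5 to 15 N grip it better than the bed does and can drag it.
- reader: Dish reader, fixed, white, 277 x 150 mm; origin on the table below the plate's centre when fully home; x to its back, y left. Its channel, 66 mm wide, has all side walls and a front wall 80 mm high, flush with the plate's top, so no finger fits beside the plate. Housing from x=79 to 135 mm, 130 mm high.
- bed_edge (a point): Middle of the front edge of the channel's floor (reader x=-46 mm), 70 mm above the table. In front of it, to the front wall at x=-130 mm, is a hollow whose bottom is 12 mm above the table. The plate, once free of the lip, pivots on this edge: pressed down at its front end it tips into the hollow, slides on to the front wall and stays at about 0.64 rad, back end up. Axes as the reader's.
- lip_edge (a point): Middle of the front lower edge of the reader's steel lip, reader x=45 mm, 82.5 mm above the table, 2.5 mm over the plate. The lip is 36 mm deep, 7 mm thick and crosses the channel. At the start 27 to 30 mm of the plate's +x end is under it. The plate cannot rise until it has slid about 30 mm forward (reader -x).
- stand: Inspection stand, fixed: grey bar 182 (x) x 44 (y) mm, flat top 45 mm above the table; origin on the table under its centre. A stop 8 mm thick rises 10 mm at each x end; 166 mm is free between the stops. The plate overhangs it 9 mm on each long side and may lie either way round.
- dish_a: closed round culture dish, 90 mm across, 15 mm tall, beside the stand; origin at the centre of its underside. Leave alone.
- dish_b: same kind of dish, on the other side of the stand; origin at the centre of its underside. Leave alone.
- dish_c: same kind of dish, on the table in front of the reader; origin at the centre of its underside. Leave alone.
- flask: clear conical flask, base 84 mm across, 140 mm tall, at the back of the table; origin at the centre of its underside. Leave alone.
- small_flask: clear conical flask, base 60 mm across, 100 mm tall, at the back; origin at the centre of its underside. Leave alone.
- jar: white jar with red cap, 56 mm across, 65 mm tall, between reader and stand; origin at the centre of its underside. Leave alone.
- marker: black marker pen, 135 x 14 x 14 mm, lying near the robot; origin at the centre of its underside. Leave alone.

How it is judged:
By the outcome, as a careful person would: the job done as asked, in the order asked, and still so for the second after the job is handed in, with the robot touching nothing.
It also fails if it takes over 72 s, if anything falls off the work surface, if the arm or the gripper's body presses on something with over 40 N, if the wrist force passes 120 N, or if a joint passes its speed limit or range.

## Working session

There is one attempt and no reset: what is moved stays moved. The work goes in short steps, Python scripts to look and compute and a tool call to move; the robot and the scene stay as the last step left them, time stands still between calls to the robot, and variables do not carry over. Pictures are saved under pics/ and viewed, and the job is handed in when it is done.

Besides the shell and the picture viewer there is one more tool, called after "Request:" as a command line: name --argument value ..., lists and objects as JSON in quotes. play_rows: Moves the arm, as the interface text tells. Its arguments: {"type":"object","properties":{"moves":{"type":"array"},"force":{"type":"number"}},"required":["moves"]}

```bash
ls; mkdir -p pics
python3 - <<'E'
from cell import env, optics, workorder
import cv2
s=env.observe()
for k,v in s.items(): print(k,v)
for n in ["scene","top","wrist"]:
    c=optics.read_camera(n); cv2.imwrite(f"pics/a_{n}.png",c["pixels"][...,::-1])
    print(n,c["mtx"],c["dist"],c["position"],c["attitude"])
E
```

```text
pics
t 0.0
qpos [-1.44607352e+00  1.59000853e-01  1.59822815e+00 -6.96341760e-06
  1.38621525e+00 -2.10083244e-01]
qvel [-0.00103897  0.00144989  0.00088633 -0.00136875  0.00084266 -0.00036694]
tau [-3.08731251e-04 -3.85573196e+01 -3.22104621e+01  7.01183081e-02
  3.79607803e-02 -1.50399351e-04]
position [ 0.18884389 -0.54243853  0.21364805]
ee_rot [-9.25101311e-04  9.86020275e-01  1.66622806e-01  3.60824247e-05]
ft_force [0.21952326 0.31058355 0.17262277]
wrist_torque [-0.02538672 -0.00596472  0.04663559]
finger_gap 0.09203979652621885
scene [[488.37685461   0.         252.05891564]
 [  0.         488.37685461 188.85003929]
 [  0.           0.           1.        ]] [-0.06756647  0.          0.          0.          0.        ] [1.28017835 0.66721218 1.24149957] [0.37293276 0.14017982 0.30493791 0.8650339 ]
top [[412.37698999   0.         260.53197889]
 [  0.         412.37698999 195.92407626]
 [  0.           0.           1.        ]] [-0.10744566  0.          0.          0.          0.        ] [0.4286826  0.03531916 1.04647644] [ 0.70542836  0.04739766 -0.05951153 -0.70468622]
wrist [[307.70266972   0.         259.95761991]
 [  0.         307.70266972 185.82711795]
 [  0.           0.           1.        ]] [0.00532271 0.         0.         0.         0.        ] [ 0.2667057  -0.51564923  0.38428299] [ 0.80596756 -0.11906617  0.08531367 -0.57355132]
```

View pics/a_top.png

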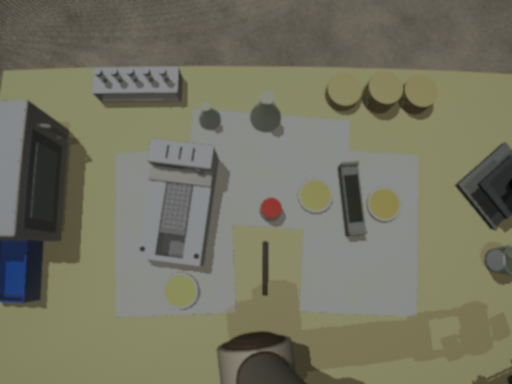

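View pics/a_scene.png

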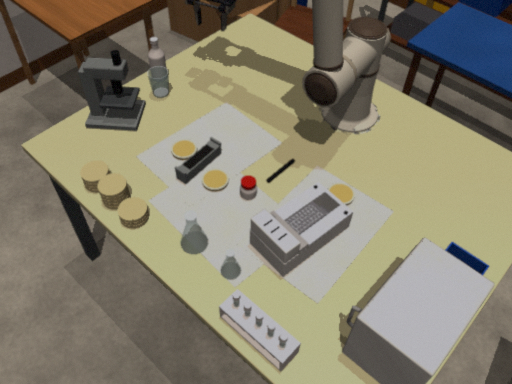

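View pics/a_wrist.png

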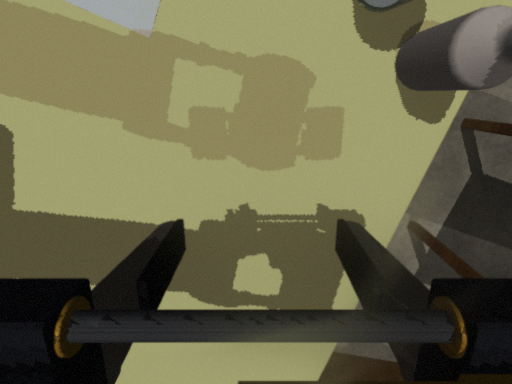

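The top view shows the reader at about px (180,205) with its housing toward the top (+x world). The stand is at about (352,200), between the two dishes, and the jar is at (271,209). I'll zoom in on these.

Run:
```python
import cv2,numpy as np
im=cv2.imread("pics/a_top.png")
a=cv2.resize(im[130:280,130:230],None,fx=5,fy=5,interpolation=cv2.INTER_CUBIC)
a=a[:, :]
b=cv2.resize(im[150:250,320:390],None,fx=6,fy=6,interpolation=cv2.INTER_CUBIC)
a=cv2.resize(a,(400,600));
cv2.imwrite("pics/z_reader.png",a); cv2.imwrite("pics/z_stand.png",b)
s=cv2.imread("pics/a_scene.png")
cv2.imwrite("pics/z_sc.png",cv2.resize(s[175:275,240:365],None,fx=6,fy=6,interpolation=cv2.INTER_CUBIC))
```

```text
(no output)
```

View pics/z_reader.png

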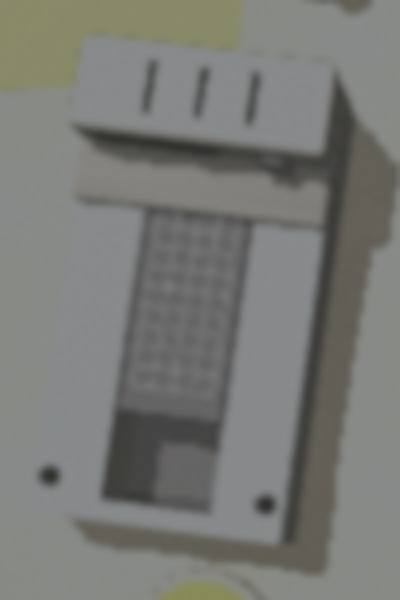

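View pics/z_stand.png

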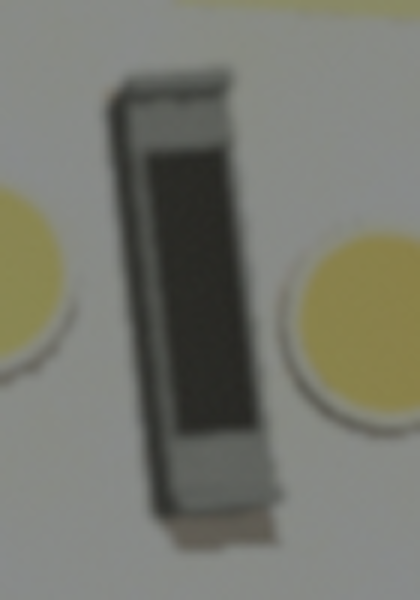

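View pics/z_sc.png

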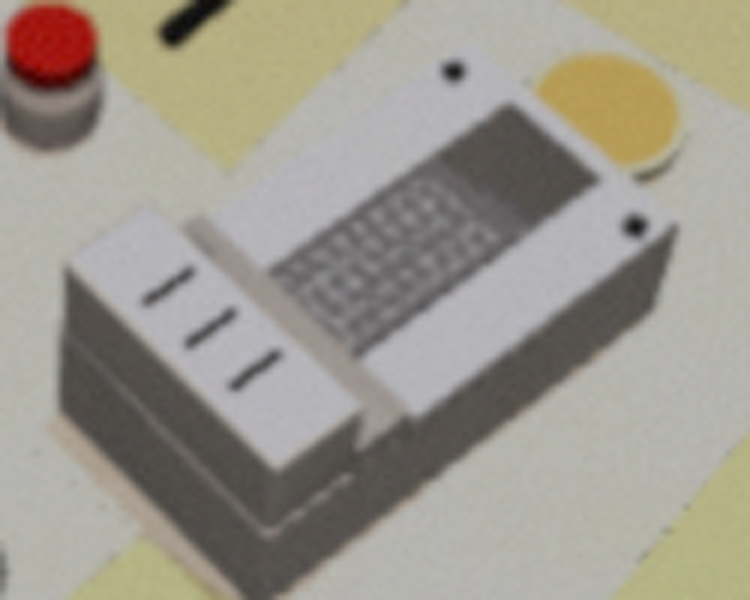

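```bash
cat > h.py <<'E'
import numpy as np,cv2,json
from scipy.spatial.transform import Rotation as R
from scipy.optimize import least_squares
def q(wxyz): return R.from_quat(np.roll(wxyz,-1))
def proj(c,P):
    P=np.atleast_2d(P).astype(float)
    Rw=q(c["attitude"]).as_matrix()
    D=np.diag([1,-1,-1.]); M=D@Rw.T
    t=-M@np.array(c["position"])
    return cv2.projectPoints(P,cv2.Rodrigues(M)[0],t,np.array(c["mtx"]),np.array(c["dist"]))[0].reshape(-1,2)
def onplane(c,uv,z):
    uv=np.atleast_2d(uv).astype(float)
    n=cv2.undistortPoints(uv.reshape(-1,1,2),np.array(c["mtx"]),np.array(c["dist"])).reshape(-1,2)
    d=q(c["attitude"]).apply(np.c_[n[:,0],-n[:,1],-np.ones(len(n))])
    p=np.array(c["position"]); return p+d*((z-p[2])/d[:,2])[:,None]
def place(pose,P):
    x,y,a=pose; P=np.atleast_2d(P).astype(float); c,s=np.cos(a),np.sin(a)
    return np.c_[x+c*P[:,0]-s*P[:,1],y+s*P[:,0]+c*P[:,1],P[:,2]]
def fit(obs,x0):
    f=lambda p:np.concatenate([(proj(c,place(p,P))-uv).ravel() for c,P,uv in obs])
    r=least_squares(f,x0,loss="soft_l1"); return r.x,f(r.x)
E
python3 - <<'E'
from h import *
from cell import optics
T=optics.read_camera("top");S=optics.read_camera("scene")
np.set_printoptions(precision=4,suppress=True)
zt=lambda L:np.array(L)/4.+130-0.4
zs=lambda L:np.array(L)/6.+[240,175]-0.4
Pt=np.array([(-130,33,80),(-130,-33,80),(-142,-75,80),(135,75,130),(135,-75,130),(79,75,130),(79,-75,130)])/1e3
ut=zt([(102,497),(211,511),(285,542),(86,37),(331,65),(73,125),(326,155)])
Ps=np.array([(135,-75,130),(135,75,130),(79,75,130),(79,-75,130),(-142,75,80),(-130,-33,80),(-130,33,80)])/1e3
us=zs([(66,265),(275,472),(362,410),(147,207),(677,225),(512,103),(599,180)])
x0=np.r_[.45,.25,-.1]
for o in ([(T,Pt,ut)],[(S,Ps,us)],[(T,Pt,ut),(S,Ps,us)]):
    p,r=fit(o,x0); print(p,np.round(r,1))
# plate front edge
print("plate front T",onplane(T,zt([(115,410),(222,422)]),.08)); print("S",onplane(S,zs([(440,160),(530,212)]),.08))
pose=p
def inv(W): 
    d=W[:,:2]-p[:2];c,s=np.cos(p[2]),np.sin(p[2]); return np.c_[c*d[:,0]+s*d[:,1],-s*d[:,0]+c*d[:,1]]
print(inv(onplane(T,zt([(115,410),(222,422)]),.08)),inv(onplane(S,zs([(440,160),(530,212)]),.08)))
# stand
st=lambda L:np.array(L)/6.+[320,150]-0.4
# stop tops (z=.055): far end, near end
print("stand",onplane(T,st([(128,78),(232,70),(172,500),(280,490)]),.055))
E
```

```text
[ 0.5622  0.2157 -0.1228] [ 0.1  0.7  0.7  0.9 -0.7  0.6 -0.5 -1.7  2.3 -1.1 -1.3 -0.3  0.1  0.1]
[ 0.5648  0.2184 -0.1196] [-1.4 -0.2 -0.   0.7  0.7 -0.3  0.2 -0.7  0.3 -0.3 -0.8  0.2  0.3  0.6]
[ 0.563   0.2168 -0.1213] [-0.2  0.4  0.3  0.5 -1.   0.2 -1.  -2.   1.8 -1.5 -1.8 -0.6 -0.4 -0.3
 -1.4 -1.  -0.1 -0.1  0.6 -1.1  0.2 -1.4  0.3 -0.9 -0.8 -0.4  0.3  0. ]
plate front T [[0.4896 0.2586 0.08  ]
 [0.4829 0.1953 0.08  ]]
S [[0.4839 0.1988 0.08  ]
 [0.4785 0.2517 0.08  ]]
[[-0.0779  0.0327]
 [-0.0769 -0.031 ]] [[-0.0764 -0.0274]
 [-0.0881  0.0244]]
stand [[ 0.6641 -0.1815  0.055 ]
 [ 0.6678 -0.2253  0.055 ]
 [ 0.4897 -0.1943  0.055 ]
 [ 0.4936 -0.2388  0.055 ]]
```

```bash
cat >> h.py <<'E'
def qw(r): return np.roll(r.as_quat(),1)
def down(yaw,tilt=0,):
    # tool x at world yaw, z down; tilt about world-horizontal tool y: z leans toward +tool x
    base=R.from_matrix(np.array([[np.cos(yaw),np.sin(yaw),0],[np.sin(yaw),-np.cos(yaw),0],[0,0,-1]]))
    return base*R.from_rotvec([0,tilt,0])
def delta(s,pos,rot):
    r=q(s["ee_rot"]); return r.inv().apply(np.array(pos)-s["position"]), (r.inv()*rot).as_rotvec()
def show():
    from cell import env
    s=env.observe(); r=q(s["ee_rot"])
    print("t",round(s["t"],2),"pos",np.round(s["position"],4),"z",np.round(r.as_matrix()[:,2],3),"yaw",np.round(np.arctan2(*r.as_matrix()[[1,0],0]),3),"F",np.round(s["ft_force"],1),"gap",round(s["finger_gap"],4),"q",np.round(s["qpos"],2)); return s
RD=[.563,.2168,-.1213]
E
python3 - <<'E'
from h import *
from cell import optics
s=show();c=optics.read_camera("wrist")
r=q(s["ee_rot"]); m=q(c["attitude"]).as_matrix()
print("cam in tool",r.inv().apply(c["position"]-s["position"]),"look",r.inv().apply(-m[:,2]),"up",r.inv().apply(m[:,1]))
print(delta(s,[.47,-.22,.33],down(0.05)))
E
```

```text
t 0.25 pos [ 0.1889 -0.5428  0.2141] z [-0.     0.001 -1.   ] yaw 0.335 F [-0.7  0.3  0.2] gap 0.0919 q [-1.45  0.16  1.6  -0.    1.39 -0.21]
cam in tool [ 8.24172359e-02 -5.45169676e-05 -1.70530119e-01] look [-2.90117561e-01  3.87458187e-04  9.56990936e-01] up [0.95699034 0.00130632 0.29011685]
(array([ 0.37158944, -0.21256806, -0.1156003 ]), array([-9.17759703e-04, -4.84369040e-05,  2.84815085e-01]))
```

Request:
play_rows --moves '[0,0,-0.04,0,0,0,0.03,0,0,-0.04,0,0,0,0.03,0.03,-0.02,-0.02,0,0,0.03,0.0,0.04,-0.025,-0.01,0,0,0.03,0.0,0.04,-0.025,0,0,0,0.03,0.0,0.04,-0.025,0,0,0,0.03,0.0,0.04,-0.025,0,0,0,0.03,0.0,0.04,-0.025,0,0,0,0.03,0.0,0.04,-0.025,0,0,0,0.03,0.0,0.04,-0.025,0,0,0,0.03,0.0,0.04,-0.025,0,0,0,0.03,0.0,0.02,-0.01,0,0,0,0.015,0.0]' --force 10

```text
t: 1.5
position: [0.5141, -0.2362, 0.3297]
ee_rot: [-0.0, 1.0, 0.015, 0.002]
ft_force: [-0.3, 0.3, -0.4]
finger_gap: 0.0004
```

Run:
```python
from h import *
from cell import optics
s=show();c=optics.read_camera("wrist")
cv2.imwrite("pics/w1.png",c["pixels"][...,::-1])
print(proj(c,[[.578,-.21,.045]]))
```

```text
t 1.5 pos [ 0.5141 -0.2362  0.3297] z [ 0.004  0.001 -1.   ] yaw 0.03 F [-0.3  0.3 -0.4] gap 0.0004 q [-0.65  0.08  1.46  0.    1.6   0.9 ]
[[243.03493381 106.32531601]]
```

View pics/w1.png

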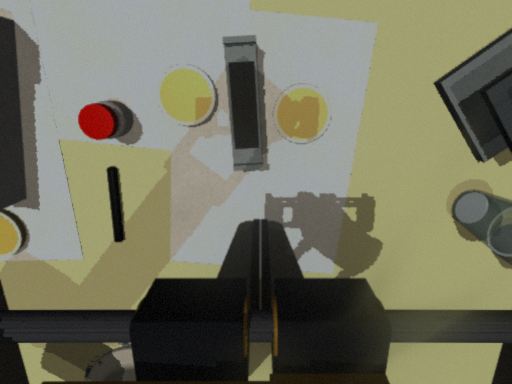

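The wrist view shows the whole stand, from about (240,38) to (248,168), with dishes on either side. I'll zoom in and fit its pose.

Run:
```python
import cv2
im=cv2.imread("pics/w1.png")
cv2.imwrite("pics/w1z.png",cv2.resize(im[25:180,205:285],None,fx=3.8,fy=3.8,interpolation=cv2.INTER_CUBIC))
s=cv2.imread("pics/a_scene.png")
cv2.imwrite("pics/z_sc2.png",cv2.resize(s[130:190,165:230],None,fx=8,fy=8,interpolation=cv2.INTER_CUBIC))
```

```text
(no output)
```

View pics/w1z.png

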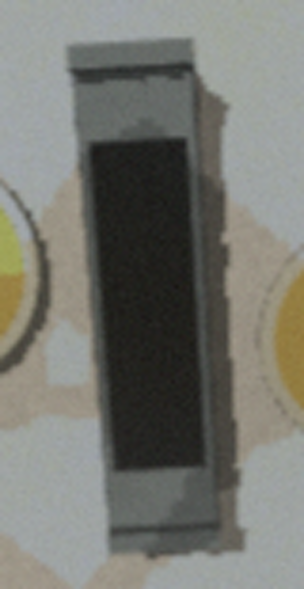

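View pics/z_sc2.png

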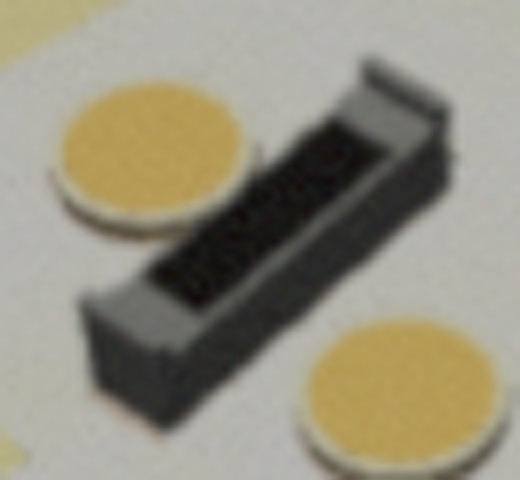

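Run:
```python
from h import *
from cell import optics
np.set_printoptions(precision=4,suppress=True)
W=optics.read_camera("wrist");T=optics.read_camera("top");S=optics.read_camera("scene")
w=lambda L:np.array(L)/3.8+[205,25]-.37
P=np.array([(91,22,55),(91,-22,55),(83,22,55),(83,-22,55),(-83,22,55),(-83,-22,55),(-91,22,55),(-91,-22,55)])/1e3
u=w([(67,46),(192,38),(71,71),(193,66),(109,528),(218,525),(110,551),(219,548)])
Pt=P[[0,1]];ut=np.array([(128,79),(232,71)])/6.+[320,150]-.4
p,r=fit([(W,P,u)],[.578,-.21,.07]);print(p,np.round(r,1))
p2,r=fit([(W,P,u),(T,Pt,ut)],p);print(p2,np.round(r,1))
Q=np.array([(x,y,z) for x in(91,-91) for y in(22,-22) for z in (0,55)])/1e3
for n,c,(x0,y0,x1,y1),f in(("t",T,(320,150,390,250),6),("s",S,(165,130,230,190),8)):
    im=cv2.resize(c["pixels"][y0:y1,x0:x1,::-1],None,fx=f,fy=f,interpolation=cv2.INTER_CUBIC)
    for a in (proj(c,place(p,Q))-[x0,y0]+.45)*f: cv2.circle(im,tuple(int(v) for v in a),3,(0,0,255),-1)
    cv2.imwrite(f"pics/ov_{n}.png",im)
```

```text
[ 0.5798 -0.21    0.0848] [-0.1 -0.4  0.3 -0.3 -0.6 -0.3  0.4 -1.  -0.5  1.6  0.4  0.8 -0.4  0.8
  0.5  0.1]
[ 0.5796 -0.2101  0.084 ] [-0.  -0.2  0.4 -0.1 -0.5 -0.2  0.5 -0.8 -0.5  1.8  0.5  1.  -0.4  1.
  0.5  0.2 -0.4 -1.9 -0.4 -1.8]
```

View pics/ov_t.png

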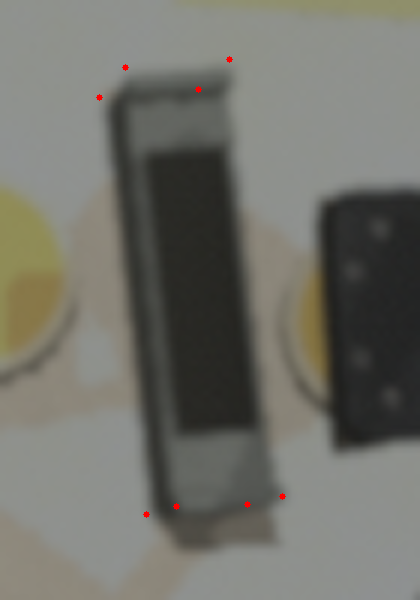

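View pics/ov_s.png

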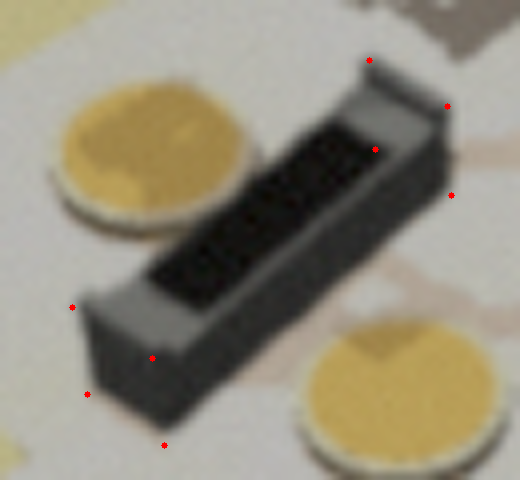

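Run:
```python
from h import *
s=show();
P=place(RD,[[-.06,0,.30]])[0];print(P,delta(s,P,down(RD[2])))
```

```text
t 1.7 pos [ 0.5117 -0.2392  0.3295] z [ 0.002 -0.    -1.   ] yaw 0.028 F [-0.3 -0.6 -0.1] gap 0.0003 q [-0.65  0.08  1.46  0.    1.6   0.89]
[0.50344087 0.22406017 0.3       ] (array([ 0.00477948, -0.46326973,  0.02947952]), array([-1.44171026e-05, -2.06354234e-03,  1.49542495e-01]))
```

Request:
play_rows --moves '[-0.001,-0.04,0,0,0,0.015,0,-0.001,-0.04,0,0,0,0.015,0,-0.001,-0.04,0,0,0,0.015,0,-0.001,-0.04,0.003,0,0,0.015,0,-0.001,-0.04,0.003,0,0,0.015,0,-0.002,-0.04,0.003,0,0,0.015,0,-0.002,-0.04,0.004,0,0,0.015,0,-0.002,-0.04,0.004,0,0,0.015,0,-0.002,-0.04,0.004,0,0,0.015,0,-0.002,-0.04,0.004,0,0,0.015,0,-0.002,-0.04,0.004,0,0,0,0,0,-0.022,0,0,0,0,0]'

```text
t: 2.9
position: [0.5194, 0.2176, 0.299]
ee_rot: [0.003, 0.997, -0.08, 0.002]
ft_force: [0.7, -1.4, 0.4]
finger_gap: 0.0009
```

Run:
```python
from h import *
from cell import optics
s=show();c=optics.read_camera("wrist")
cv2.imwrite("pics/w2.png",c["pixels"][...,::-1])
```

```text
t 2.9 pos [0.5194 0.2176 0.299 ] z [ 0.004 -0.006 -1.   ] yaw -0.161 F [ 0.7 -1.4  0.4] gap 0.0009 q [ 0.19  0.08  1.51 -0.01  1.54  1.92]
```

View pics/w2.png

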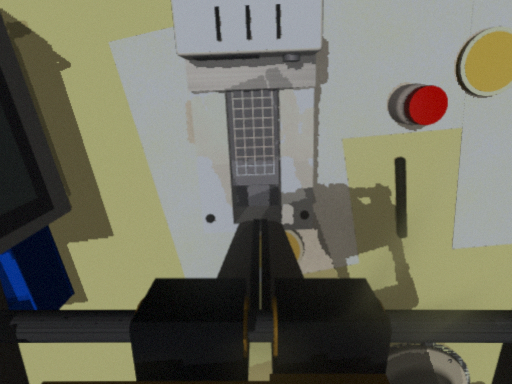

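Run:
```python
from h import *
from cell import optics
s=show();c=optics.read_camera("wrist"); print(c["position"])
im=c["pixels"][...,::-1].copy();
f=4;x0,y0=170,80;z=cv2.resize(im[y0:230,x0:340],None,fx=f,fy=f,interpolation=cv2.INTER_CUBIC)
cv2.imwrite("pics/w3z.png",z)
Q=np.array([(-130,33,80),(-130,-33,80),(45,33,89.5),(45,-33,89.5),(45,75,89.5),(45,-75,89.5),(-142,75,80),(-142,-75,80),(-46,33,80),(-46,-33,80)])/1e3
for p,col in((RD,(0,0,255)),([.5622,.2157,-.1228],(0,255,0))):
    for a in (proj(c,place(p,Q))-[x0,y0]+.4)*f: cv2.circle(z,tuple(int(v) for v in a),3,col,-1)
cv2.imwrite("pics/w3o.png",z)
```

```text
t 2.95 pos [0.5196 0.2195 0.2991] z [ 0.004 -0.005 -1.   ] yaw -0.159 F [-1.7  0.6  0.1] gap 0.0005 q [ 0.19  0.09  1.51 -0.01  1.54  1.92]
[0.60024215 0.2072926  0.4701034 ]
```

View pics/w3o.png

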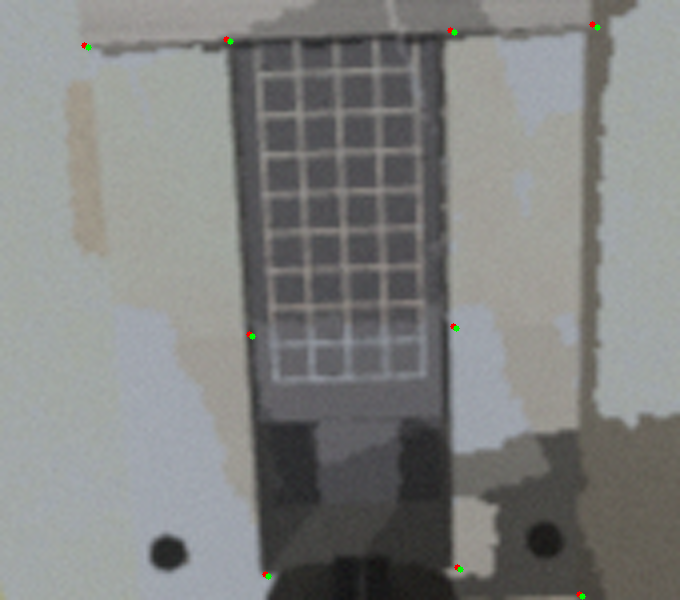

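The projected reader corners fall on the imaged channel and lip corners to within about 1 px, so the reader pose is confirmed.

```bash
sed -i 's/^RD=.*/RD=[.5626,.2163,-.122]/' h.py
python3 - <<'E'
from h import *
s=show()
P=place(RD,[[.003,0,.095]])[0];print(P,delta(s,P,down(RD[2])))
E
```

```text
t 3.0 pos [0.5197 0.2174 0.2994] z [ 0.005 -0.006 -1.   ] yaw -0.159 F [-0.7 -1.2  0.3] gap 0.0005 q [ 0.19  0.08  1.51 -0.01  1.54  1.92]
[0.5655777  0.21593491 0.095     ] (array([ 0.04436925, -0.00696641,  0.20458294]), array([ 0.00551428, -0.00535027, -0.03724345]))
```

Request:
play_rows --moves '[0.022,-0.0035,0.0,0.003,-0.003,-0.02,0,0.022,-0.0035,0.02,0.003,-0.003,-0.017,0,0,0,0.04,0,0,0,0,0,0,0.04,0,0,0,0,0,0,0.04,0,0,0,0,0,0,0.035,0,0,0,0,0,0,0.02,0,0,0,0,0,0,0.003,0,0,0,0,0,0,0,0,0,0,0]'

```text
t: 3.9
position: [0.5706, 0.1959, 0.1002]
ee_rot: [0.002, 0.998, -0.069, 0.004]
ft_force: [1.0, 0.7, 0.0]
finger_gap: 0.0004
```

Run:
```python
from h import *
s=show()
P=place(RD,[[.003,0,.082]])[0];print(P,delta(s,P,down(RD[2])))
```

```text
t 3.9 pos [0.5706 0.1959 0.1002] z [ 0.007 -0.005 -1.   ] yaw -0.139 F [1.  0.7 0. ] gap 0.0004 q [ 0.13  0.34  1.62 -0.01  1.18  1.85]
[0.5655777  0.21593491 0.082     ] (array([-0.0078742 , -0.01922091,  0.01806592]), array([ 0.00413859, -0.00748261, -0.0168731 ]))
```

Request:
play_rows --moves '[-0.004,-0.01,0.0,0.004,-0.006,-0.015,0,-0.004,-0.009,0,0,0,0,0,0,0,0,0,0,0,0]'

```text
t: 4.2
position: [0.5677, 0.2161, 0.1049]
ee_rot: [-0.001, 0.998, -0.062, 0.004]
ft_force: [-0.0, 0.3, -0.5]
finger_gap: 0.0004
```

Run:
```python
from h import *
s=show()
P=place(RD,[[.003,0,.082]])[0];print(P,delta(s,P,down(RD[2])))
```

```text
t 4.2 pos [0.5677 0.2161 0.1049] z [ 0.008  0.001 -1.   ] yaw -0.125 F [-0.   0.3 -0.5] gap 0.0004 q [ 0.17  0.34  1.61 -0.    1.19  1.86]
[0.5655777  0.21593491 0.082     ] (array([-0.0022838 ,  0.00046127,  0.02287456]), array([-0.00216328, -0.00771206, -0.00283614]))
```

Request:
play_rows --moves '[-0.002,0,0.01,0,-0.007,0,0,0,0,0.006,0,0,0,0,0,0,0.003,0,0,0,0,0,0,0.002,0,0,0,0]'

```text
t: 4.6
position: [0.5668, 0.2176, 0.0843]
ee_rot: [-0.001, 0.998, -0.061, 0.002]
ft_force: [-0.0, 0.7, -0.7]
finger_gap: 0.0004
```

Run:
```python
from h import *
s=show()
P=place(RD,[[.003,0,.080]])[0];print(P,delta(s,P,down(RD[2])))
```

```text
t 4.6 pos [0.5668 0.2176 0.0843] z [ 0.004  0.002 -1.   ] yaw -0.123 F [-0.   0.7 -0.7] gap 0.0004 q [0.17 0.36 1.62 0.   1.15 1.86]
[0.5655777  0.21593491 0.08      ] (array([-0.00100161,  0.00183428,  0.00424595]), array([-0.00296962, -0.00389072, -0.00063261]))
```

Request:
play_rows --moves '[0,0.002,0.003,0,0,0,0,0,0,0.002,0,0,0,0]'

```text
t: 4.8
position: [0.567, 0.2154, 0.0804]
ee_rot: [-0.001, 0.998, -0.061, 0.002]
ft_force: [-5.4, -0.3, 18.2]
finger_gap: 0.0003
```

Request:
play_rows --moves '[0,0,0.002,0,0,0,0]'

```text
t: 4.9
position: [0.5678, 0.2155, 0.0803]
ee_rot: [-0.002, 0.998, -0.061, 0.003]
ft_force: [-3.2, -0.2, 13.0]
finger_gap: 0.0006
```

Request:
play_rows --moves '[-0.004,0,0.0016,0,0,0,0,-0.005,0,0.0016,0,0,0,0,-0.005,0,0.0016,0,0,0,0]'

```text
t: 5.2
position: [0.5599, 0.217, 0.0805]
ee_rot: [-0.003, 0.998, -0.062, 0.01]
ft_force: [1.7, 0.0, 5.9]
finger_gap: 0.0008
```

Run:
```python
from h import *
from cell import optics
s=show();c=optics.read_camera("wrist")
cv2.imwrite("pics/w4.png",c["pixels"][...,::-1])
P=place(RD,[[.003,0,.080]])[0];print(delta(s,P,down(RD[2])))
```

```text
t 5.2 pos [0.5599 0.217  0.0805] z [ 0.02   0.004 -1.   ] yaw -0.124 F [1.7 0.  5.9] gap 0.0008 q [0.17 0.34 1.66 0.   1.12 1.86]
(array([0.00578814, 0.0003419 , 0.00057303]), array([-0.00637098, -0.01926682, -0.00162892]))
```

View pics/w4.png

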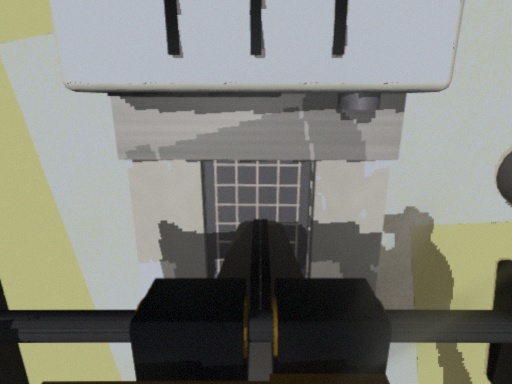

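Request:
play_rows --moves '[-0.005,0,0.002,-0.003,-0.012,0,0,-0.005,0,0.002,-0.002,-0.012,0,0,-0.005,0,0.002,0,-0.008,0,0,-0.005,0,0.002,0,-0.005,0,0]'

```text
t: 5.65
position: [0.5488, 0.2194, 0.0804]
ee_rot: [-0.003, 0.998, -0.062, 0.002]
ft_force: [1.9, -0.9, 6.8]
finger_gap: 0.0005
```

Run:
```python
from h import *
from cell import optics
s=show();c=optics.read_camera("wrist")
im=c["pixels"][...,::-1]
t=optics.read_camera("scene")["pixels"][175:275,240:365,::-1]
cv2.imwrite("pics/w5.png",np.hstack([im[120:300,170:350].repeat(2,0).repeat(2,1),cv2.resize(t,(437,360))]))
P=place(RD,[[.003,0,.080]])[0];print(delta(s,P,down(RD[2])))
```

```text
t 5.65 pos [0.5488 0.2194 0.0804] z [ 0.005  0.005 -1.   ] yaw -0.124 F [ 1.9 -0.9  6.8] gap 0.0005 q [0.17 0.33 1.67 0.   1.13 1.87]
(array([0.01704536, 0.00135785, 0.00045638]), array([-0.00564368, -0.00389247, -0.00208206]))
```

View pics/w5.png

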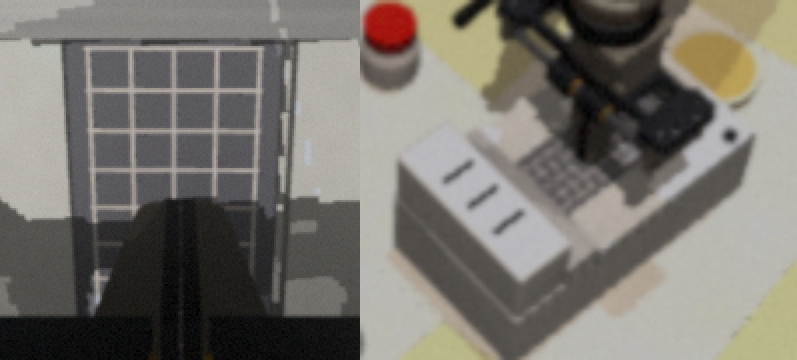

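The grid has stayed fixed relative to the fingers, so the plate is moving with the tool. I'll keep dragging.

Request:
play_rows --moves '[-0.005,0.001,0.002,-0.003,-0.008,0,0,-0.005,0.001,0.002,-0.002,-0.008,0,0,-0.005,0,0.002,0,-0.008,0,0,-0.005,0,0.002,0,-0.006,0,0,-0.005,0,0.002,0,-0.006,0,0]'

```text
t: 6.25
position: [0.5352, 0.2208, 0.0804]
ee_rot: [-0.004, 0.998, -0.063, -0.002]
ft_force: [1.1, -0.9, 7.6]
finger_gap: 0.0007
```

Run:
```python
from h import *
from cell import optics
s=show();c=optics.read_camera("wrist")
im=c["pixels"][...,::-1]
t=optics.read_camera("scene")["pixels"][175:275,240:365,::-1]
cv2.imwrite("pics/w6.png",np.hstack([im[120:300,170:350].repeat(2,0).repeat(2,1),cv2.resize(t,(437,360))]))
P=place(RD,[[.003,0,.080]])[0];print(delta(s,P,down(RD[2])))
```

```text
t 6.25 pos [0.5352 0.2208 0.0804] z [-0.004  0.008 -1.   ] yaw -0.125 F [ 1.1 -0.9  7.6] gap 0.0007 q [0.18 0.31 1.7  0.01 1.14 1.87]
(array([0.03072857, 0.00102212, 0.00024186]), array([-0.00717794,  0.00475551, -0.00314943]))
```

View pics/w6.png

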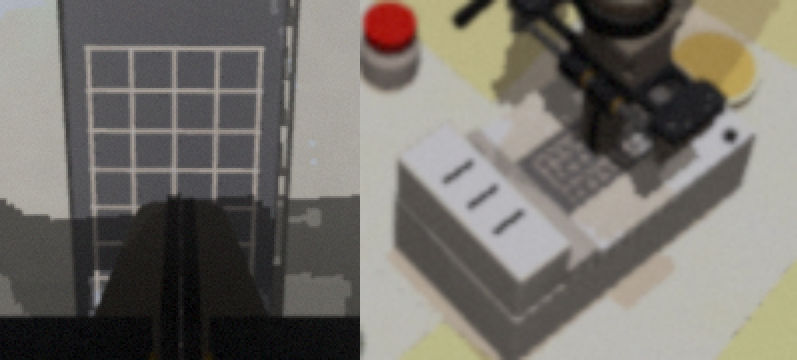

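Request:
play_rows --moves '[-0.005,0.001,0.002,-0.003,-0.001,0,0,-0.005,0.001,0.002,-0.002,-0.004,0,0,-0.003,0,0.001,0,-0.004,0,0,0,0,-0.005,0,0,0,0,0,0,-0.02,0,0,0,0,0,0,-0.02,0,0,0,0,-0.02,0,-0.02,0,0,0,0,-0.035,0,-0.02,0,0,0,0,-0.03,0,0,0,0,0,0]'

```text
t: 7.25
position: [0.4397, 0.2295, 0.166]
ee_rot: [-0.002, 0.998, -0.065, -0.005]
ft_force: [0.4, 0.8, 0.4]
finger_gap: 0.0005
```

Run:
```python
from h import *
from cell import optics
s=show();c=optics.read_camera("wrist")
im=c["pixels"][...,::-1].copy()
# front/back edge candidates for plate mids
for m,col in((-35,(0,0,255)),(-40,(0,255,0))):
    Q=np.array([(m+75,31,80),(m+75,-31,80),(m-75,31,80),(m-75,-31,80)])/1e3
    for a in proj(c,place(RD,Q)): cv2.circle(im,tuple(int(round(v)) for v in a),1,col,-1)
cv2.imwrite("pics/w7.png",cv2.resize(im[60:320,130:380],None,fx=2.3,fy=2.3))
print(proj(c,place(RD,Q)))
P=place(RD,[[-.1,0,.085]])[0];print(delta(s,P,down(RD[2])))
```

```text
t 7.25 pos [0.4397 0.2295 0.166 ] z [-0.009  0.005 -1.   ] yaw -0.129 F [0.4 0.8 0.4] gap 0.0005 q [0.23 0.   1.86 0.01 1.29 1.93]
[[212.87354488 -19.00310273]
 [299.11249661 -19.91197347]
 [222.32898988 180.97272527]
 [293.89779683 180.45337518]]
(array([ 0.02431174, -0.00178523,  0.08073738]), array([-0.00336868,  0.00943613, -0.00722617]))
```

View pics/w7.png

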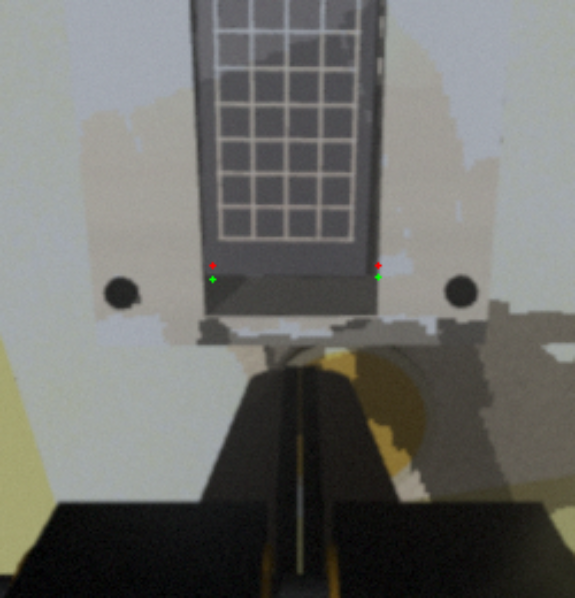

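Request:
play_rows --moves '[0.011,-0.001,0.025,-0.003,0.009,-0.007,0,0.01,-0.001,0.025,0,0,0,0,0,0,0.015,0,0,0,0,0,0,0.005,0,0,0,0,0,0,0,0,0,0,0]'

```text
t: 7.8
position: [0.452, 0.2296, 0.0908]
ee_rot: [0.001, 0.998, -0.059, -0.005]
ft_force: [-0.0, -0.3, -0.3]
finger_gap: 0.0002
```

Run:
```python
from h import *
s=show()
P=place(RD,[[-.104,0,.080]])[0];print(P,delta(s,P,down(RD[2])))
```

```text
t 7.8 pos [0.452  0.2296 0.0908] z [-0.01  -0.001 -1.   ] yaw -0.118 F [-0.  -0.3 -0.3] gap 0.0002 q [0.23 0.13 1.89 0.   1.13 1.92]
[0.45937301 0.22895655 0.08      ] (array([ 0.00750165, -0.00025171,  0.01075355]), array([0.00201769, 0.01017314, 0.00393561]))
```

Request:
play_rows --moves '[0.007,0,0,0.002,0.01,0.004,0,0,0,0.006,0,0,0,0,0,0,0.005,0,0,0,0,0,0,0.006,0,0,0,0,0,0,0.006,0,0,0,0]'

```text
t: 8.3
position: [0.4619, 0.2292, 0.0693]
ee_rot: [-0.001, 0.998, -0.061, 0.003]
ft_force: [-0.3, -0.1, 0.1]
finger_gap: 0.0005
```

Run:
```python
from h import *
s=show()
P=place(RD,[[-.104,0,.050]])[0];print(P,delta(s,P,down(RD[2])))
```

```text
t 8.3 pos [0.4619 0.2292 0.0693] z [ 0.006  0.001 -1.   ] yaw -0.123 F [-0.3 -0.1  0.1] gap 0.0005 q [ 0.23  0.17  1.89 -0.    1.07  1.92]
[0.45937301 0.22895655 0.05      ] (array([-0.00255853,  0.00056003,  0.01930868]), array([-0.00201857, -0.00572511, -0.00049642]))
```

Request:
play_rows --moves '[-0.002,0,0.006,0,-0.005,0,0,0,0,0.006,0,0,0,0,0,0,0.005,0,0,0,0]'

```text
t: 8.6
position: [0.4594, 0.2294, 0.0504]
ee_rot: [-0.001, 0.998, -0.061, -0.0]
ft_force: [1.4, 0.4, -0.5]
finger_gap: 0.0006
```

Request:
play_rows --moves '[0,0,0.004,0,0,0,0]'

```text
t: 8.7
position: [0.4591, 0.2294, 0.0458]
ee_rot: [-0.001, 0.998, -0.061, -0.0]
ft_force: [-2.1, -0.0, 8.5]
finger_gap: 0.0005
```

Run:
```python
from h import *
from cell import optics
s=show()
a=optics.read_camera("wrist")["pixels"][...,::-1]
t=optics.read_camera("scene")["pixels"][175:275,240:365,::-1]
cv2.imwrite("pics/w8.png",np.hstack([cv2.resize(a,(400,300)),cv2.resize(t,(375,300))]))
```

```text
t 8.7 pos [0.4591 0.2294 0.0458] z [-0.001  0.002 -1.   ] yaw -0.122 F [-2.1 -0.   8.5] gap 0.0005 q [0.23 0.2  1.91 0.   1.03 1.92]
```

View pics/w8.png

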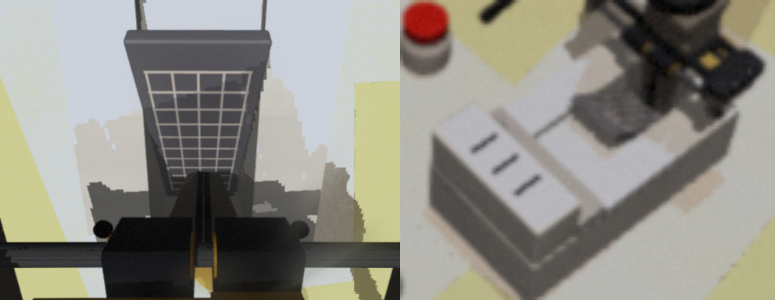

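The plate has tipped: its back end is up, and the contact height matches the 0.64 rad rest pose. I'll retract and look.

Request:
play_rows --moves '[-0.002,0,-0.006,0,0,0,0,0,0,-0.015,0,0,0,0,0,0,-0.03,0,0,0,0,0,0,-0.04,0,0,0,0,0,0,-0.04,0,0,0,0,0,0,-0.02,0,0,0,0.04,0,0,0,0,0,0,0.08,0,0,0,0,0,0,0.08]'

```text
t: 9.6
position: [0.4559, 0.2293, 0.2036]
ee_rot: [-0.001, 0.998, -0.061, -0.0]
ft_force: [-0.7, -0.0, -0.9]
finger_gap: 0.0224
```

Run:
```python
from h import *
from cell import optics
s=show();c=optics.read_camera("wrist")
im=c["pixels"][...,::-1].copy(); cv2.imwrite("pics/w9r.png",im)
# model plate: bottom line through bed edge at angle a, back end at s along
for a,ss,col in((.64,.045,(0,0,255)),(.64,.040,(0,255,0))):
    e=np.array([np.cos(a),0,np.sin(a)]);n=np.array([-np.sin(a),0,np.cos(a)]);E0=np.array([-.046,0,.07])
    Q=[E0+e*k+n*h+np.array([0,y,0]) for k in(ss,ss-.15) for h in(0,.01) for y in(.031,-.031)]
    uv=proj(c,place(RD,Q)); 
    for p in uv: cv2.circle(im,tuple(int(round(v)) for v in p),1,col,-1)
cv2.imwrite("pics/w9.png",cv2.resize(im[0:300,130:390],None,fx=2,fy=2))
```

```text
t 9.6 pos [0.4559 0.2293 0.2036] z [-0.001  0.002 -1.   ] yaw -0.122 F [-0.7 -0.  -0.9] gap 0.0224 q [ 0.23 -0.    1.79  0.    1.35  1.92]
```

View pics/w9.png

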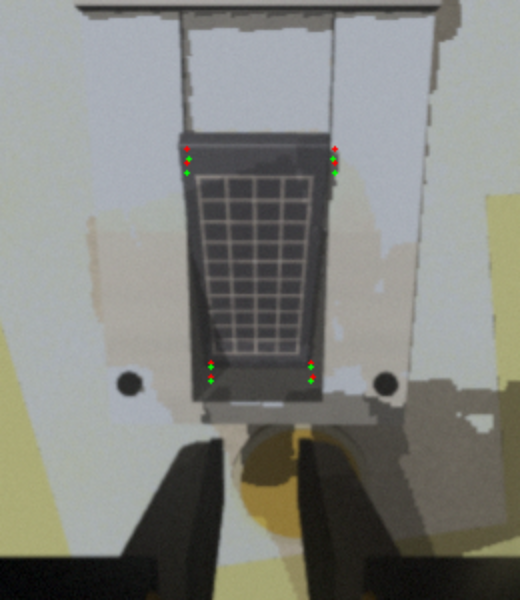

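Run:
```python
import cv2
im=cv2.imread("pics/w9r.png")
z=cv2.resize(im[60:205,212:300],None,fx=5,fy=4.1,interpolation=cv2.INTER_CUBIC)
z=cv2.convertScaleAbs(z,alpha=2,beta=0)
cv2.imwrite("pics/w9z.png",z)
```

```text
(no output)
```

View pics/w9z.png

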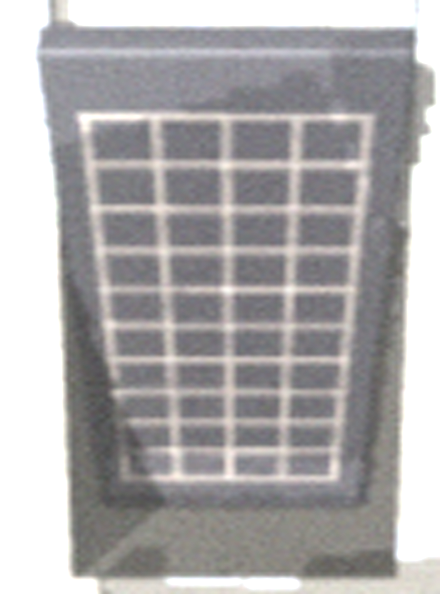

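Run:
```python
from h import *
from cell import optics
np.set_printoptions(precision=4,suppress=True)
c=optics.read_camera("wrist")
Z=lambda L:np.array(L)/[5,4.1]+[212,60]-.4
uv=Z([(44,52),(412,50),(103,500),(365,500),(42,30),(413,28)])
print(proj(c,place(RD,[[-.13,.033,.08],[-.13,-.033,.08]]))-Z([(75,577),(397,573)]))
def Q(p):
    a,s,y,w=p
    e=np.array([np.cos(a),0,np.sin(a)]);n=np.array([-np.sin(a),0,np.cos(a)]);E0=np.array([-.046,0,.07])
    L=[(s,1,.01),(s,-1,.01),(s-.15,1,.01),(s-.15,-1,.01),(s,1,0),(s,-1,0)]
    return np.array([E0+e*k+n*h+np.array([0,y+g*.031+w*(k-s+.075),0]) for k,g,h in L])
f=lambda p:(proj(c,place(RD,Q(p)))-uv).ravel()
r=least_squares(f,[.64,.045,0,0]);print(r.x,r.fun)
print(Q(r.x))
```

```text
[[0.9345 0.3178]
 [1.7102 1.2295]]
[0.6652 0.0532 0.0022 0.0013] [-1.8636  0.8704  1.7045  1.2528  0.4434  0.4674 -0.4423  0.4137 -0.533
 -1.1932  0.6953 -0.8102]
[[-0.0103  0.0333  0.1107]
 [-0.0103 -0.0287  0.1107]
 [-0.1284  0.0331  0.0181]
 [-0.1284 -0.0289  0.0181]
 [-0.0042  0.0333  0.1028]
 [-0.0042 -0.0287  0.1028]]
```

```bash
cat >> h.py <<'E'
def grasp(back):
    a=.65; return place(RD,[[-.0112-np.sin(a)*back,.0005,.0902+np.cos(a)*back]])[0],down(RD[2],a)
E
python3 - <<'E'
from h import *
s=show()
for b in(.09,.06): print(delta(s,*grasp(b)),grasp(b)[0])
E
```

```text
t 9.7 pos [0.4554 0.2292 0.2026] z [-0.003  0.001 -1.   ] yaw -0.122 F [-0.3 -0.   0.5] gap 0.0306 q [ 0.23 -0.    1.79  0.    1.35  1.92]
(array([ 0.04243959, -0.00070823,  0.04062661]), array([-6.25067715e-04,  6.52918191e-01, -4.29111301e-04])) [0.49748216 0.22478777 0.16184754]
(array([ 0.0606648 , -0.00069484,  0.06445603]), array([-6.25067715e-04,  6.52918191e-01, -4.29111301e-04])) [0.5155028  0.22257828 0.13796503]
```

Request:
play_rows --moves '[0.02,0,0,0,0,0,0.085,0.022,0,0,0,0,0,0.085,0,0,0,0,0.11,0,0.085,0,0,0,0,0.11,0,0.085,0,0,0,0,0.11,0,0.085,0,0,0,0,0.11,0,0.085,0,0,0,0,0.11,0,0.085,0,0,0,0,0.1,0,0.085,0,0,0,0,0,0,0.085]' --force 15

```text
t: 10.6
position: [0.4891, 0.2206, 0.1783]
ee_rot: [0.024, 0.948, -0.056, 0.312]
ft_force: [-0.6, 0.7, -0.3]
finger_gap: 0.0851
```

Run:
```python
from h import *
s=show()
for b in(.09,.06): print(delta(s,*grasp(b)))
```

```text
t 10.6 pos [0.4891 0.2206 0.1783] z [ 0.588 -0.081 -0.805] yaw -0.112 F [-0.6  0.7 -0.3] gap 0.0851 q [ 0.37 -0.25  2.2  -0.48  0.68  2.36]
(array([-0.00344097, -0.00532123,  0.01777324]), array([0.00864921, 0.01440207, 0.0079094 ]))
(array([-0.00300791, -0.00557898,  0.047769  ]), array([0.00864921, 0.01440207, 0.0079094 ]))
```

Request:
play_rows --moves '[-0.0025,-0.0055,0.015,0.008,0.014,0.008,0.085,0,0,0.02,0,0,0,0.085,0,0,0.01,0,0,0,0.085,0,0,0,0,0,0,0.085]'

```text
t: 11.0
position: [0.5146, 0.2221, 0.1367]
ee_rot: [0.021, 0.948, -0.058, 0.314]
ft_force: [-0.0, 0.4, -1.0]
finger_gap: 0.0854
```

Run:
```python
from h import *
from cell import optics
s=show()
print(delta(s,*grasp(.03)));print(delta(s,*grasp(.0)))
c=optics.read_camera("wrist")
im=c["pixels"][...,::-1].copy()
t=optics.read_camera("scene")["pixels"][150:275,230:380,::-1]
cv2.imwrite("pics/x1.png",np.hstack([cv2.resize(im,(440,330)),cv2.resize(t,(360,330))]))
```

```text
t 11.0 pos [0.5146 0.2221 0.1367] z [ 0.592 -0.076 -0.802] yaw -0.121 F [-0.   0.4 -1. ] gap 0.0854 q [ 0.35 -0.12  2.18 -0.54  0.57  2.43]
(array([ 0.00175488, -0.00063823,  0.02945589]), array([0.00323772, 0.01038565, 0.00103025]))
(array([ 0.0020665 , -0.0007352 ,  0.05945412]), array([0.00323772, 0.01038565, 0.00103025]))
```

View pics/x1.png

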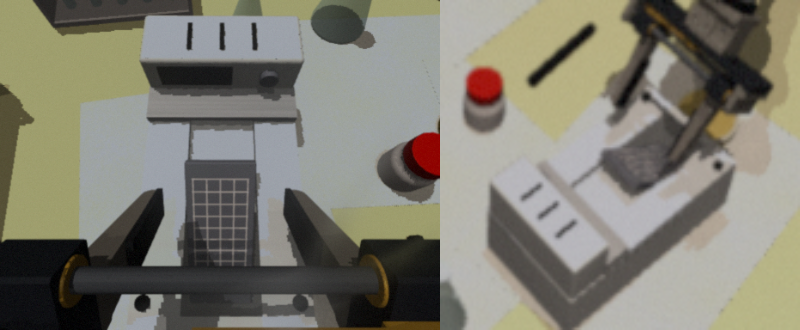

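Request:
play_rows --moves '[0.0015,-0.0007,0.015,0.003,0.01,0,0.085,0,0,0.015,0,0,0,0.085,0,0,0.014,0,0,0,0.085,0,0,0,0,0,0,0.085]'

```text
t: 11.5
position: [0.5459, 0.2208, 0.1082]
ee_rot: [0.018, 0.945, -0.058, 0.323]
ft_force: [0.1, 0.4, 0.2]
finger_gap: 0.085
```

Run:
```python
from h import *
from cell import optics
s=show()
print(delta(s,*grasp(.0)))
c=optics.read_camera("wrist")
im=c["pixels"][...,::-1].copy()
cv2.imwrite("pics/x2.png",im)
```

```text
t 11.5 pos [0.5459 0.2208 0.1082] z [ 0.607 -0.071 -0.791] yaw -0.123 F [0.1 0.4 0.2] gap 0.085 q [ 0.32 -0.    2.15 -0.62  0.47  2.5 ]
(array([-0.00629969,  0.00200373,  0.0178404 ]), array([-0.00309178, -0.00785728, -0.00102159]))
```

View pics/x2.png

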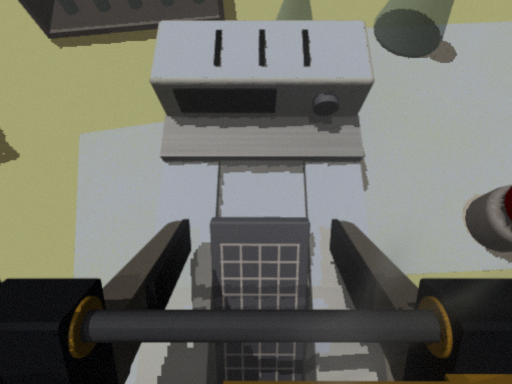

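Request:
play_rows --moves '[-0.006,0.001,0.008,-0.003,-0.007,0,0.085,0,0,0.007,0,0,0,0.085,0,0,0,0,0,0,0.085]'

```text
t: 11.85
position: [0.5512, 0.2203, 0.0952]
ee_rot: [0.018, 0.945, -0.058, 0.321]
ft_force: [0.7, 0.1, 0.2]
finger_gap: 0.0847
```

Run:
```python
from h import *
from cell import optics
s=show()
print(delta(s,*grasp(.0)))
c=optics.read_camera("wrist")
im=c["pixels"][...,::-1].copy()
cv2.imwrite("pics/x3.png",im)
```

```text
t 11.85 pos [0.5512 0.2203 0.0952] z [ 0.605 -0.072 -0.793] yaw -0.124 F [0.7 0.1 0.2] gap 0.0847 q [ 0.32  0.04  2.14 -0.64  0.44  2.53]
(array([-0.00252801,  0.00208433,  0.00430993]), array([-0.00202509, -0.0046894 , -0.00165527]))
```

View pics/x3.png

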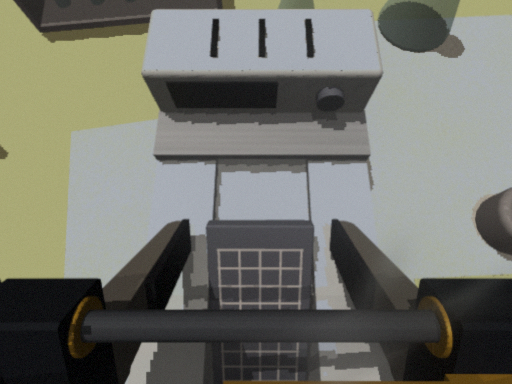

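Request:
play_rows --moves '[-0.002,0,0.003,-0.002,-0.004,0,0.085,0,0,0.002,0,0,0,0.085,0,0,0,0,0,0,0.075]'

```text
t: 12.2
position: [0.5527, 0.2204, 0.0902]
ee_rot: [0.019, 0.946, -0.058, 0.319]
ft_force: [-0.4, -0.0, 0.7]
finger_gap: 0.0789
```

Run:
```python
from h import *
s=show()
print(delta(s,*grasp(.0)))
```

```text
t 12.2 pos [0.5527 0.2204 0.0902] z [ 0.602 -0.073 -0.795] yaw -0.124 F [-0.4 -0.   0.7] gap 0.0789 q [ 0.32  0.05  2.13 -0.65  0.44  2.54]
(array([-0.00068639,  0.00235744, -0.0004705 ]), array([-0.00029404, -0.00098435, -0.00161753]))
```

Request:
play_rows --moves '[0,0.001,0,0,0,0,0.055,0,0,0,0,0,0,0.055,0,0,0,0,0,0,0.055,0,0,0,0,0,0,0.055]' --force 12

```text
t: 12.6
position: [0.5526, 0.2194, 0.0904]
ee_rot: [0.019, 0.946, -0.058, 0.319]
ft_force: [-0.5, -0.0, -0.2]
finger_gap: 0.0618
```

Request:
play_rows --moves '[0,0,0,0,0,0,0.05,0,0,0,0,0,0,0.05,0,0,0,0,0,0,0.05,0,0,0,0,0,0,0.05]' --force 40

```text
t: 13.0
position: [0.5525, 0.2194, 0.0905]
ee_rot: [0.019, 0.946, -0.058, 0.319]
ft_force: [0.3, 0.1, -1.1]
finger_gap: 0.0615
```

Run:
```python
from h import *
from cell import optics
s=show()
print(delta(s,*grasp(.0)))
c=optics.read_camera("wrist")
cv2.imwrite("pics/x4.png",c["pixels"][...,::-1])
```

```text
t 13.0 pos [0.5525 0.2194 0.0905] z [ 0.602 -0.073 -0.795] yaw -0.124 F [ 0.3  0.1 -1.1] gap 0.0615 q [ 0.31  0.05  2.13 -0.65  0.44  2.53]
(array([-0.00082359,  0.00131571, -0.00030888]), array([-0.00042183, -0.00127529, -0.00149396]))
```

View pics/x4.png

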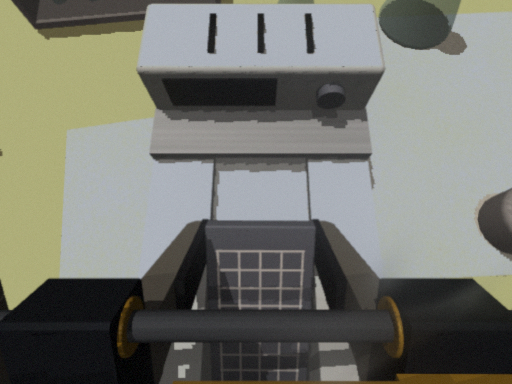

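Request:
play_rows --moves '[0.003,0,-0.004,0,0,0,0.05,0.004,0,-0.006,0,0,0,0.05,0.006,0,-0.008,0,0,0,0.05]'

```text
t: 13.35
position: [0.5508, 0.2189, 0.1119]
ee_rot: [0.02, 0.946, -0.058, 0.318]
ft_force: [0.6, -0.1, -1.5]
finger_gap: 0.0615
```

Request:
play_rows --moves '[0.006,0,-0.008,0,0,0,0.05,0.009,0,-0.012,0,0,0,0.05,0.009,0,-0.012,0,0,0,0.05]'

```text
t: 13.65
position: [0.5504, 0.2189, 0.1544]
ee_rot: [0.02, 0.946, -0.058, 0.318]
ft_force: [1.2, 0.4, -2.3]
finger_gap: 0.0612
```

Run:
```python
from h import *
from cell import optics
s=show()
print(delta(s,*grasp(.0)))
c=optics.read_camera("wrist")
im=c["pixels"][...,::-1].copy()
t=optics.read_camera("scene")["pixels"][130:275,210:380,::-1]
cv2.imwrite("pics/x5.png",np.hstack([cv2.resize(im,(400,300)),cv2.resize(t,(352,300))]))
```

```text
t 13.65 pos [0.5504 0.2189 0.1544] z [ 0.599 -0.074 -0.797] yaw -0.122 F [ 1.2  0.4 -2.3] gap 0.0612 q [ 0.32 -0.08  2.1  -0.49  0.57  2.35]
(array([-0.03770642,  0.00060687,  0.05194659]), array([0.00033215, 0.00225422, 0.00016729]))
```

View pics/x5.png

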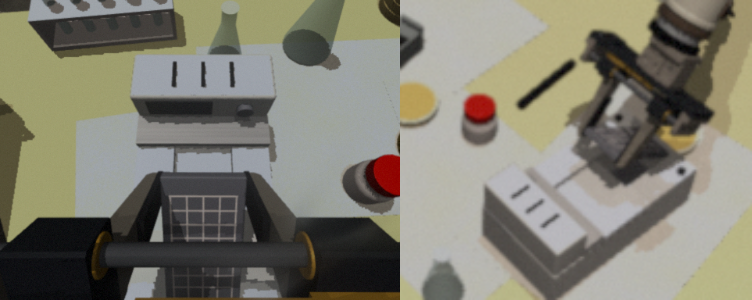

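Request:
play_rows --moves '[0.012,0,-0.016,0,0,0,0.05,0.013,0,-0.018,0,0,0,0.05,0.013,0,-0.018,0,0,0,0.05,0.013,0,-0.018,0,0,0,0.05,0.013,0,-0.018,0,0,0,0.05,0.01,0,-0.013,0,0,0,0.05,0,0,0,0,0,0,0.05,0,0,0,0,0,0,0.05]'

```text
t: 14.55
position: [0.5443, 0.2183, 0.2775]
ee_rot: [0.021, 0.948, -0.059, 0.313]
ft_force: [0.1, 0.5, -2.5]
finger_gap: 0.0614
```

Run:
```python
from h import *
s=show()
ST=[.578,-.21,.08]
print(delta(s,s["position"],down(ST[2])))
```

```text
t 14.55 pos [0.5443 0.2183 0.2775] z [ 0.59  -0.076 -0.804] yaw -0.123 F [ 0.1  0.5 -2.5] gap 0.0614 q [ 0.32 -0.24  1.98 -0.35  0.84  2.17]
(array([0., 0., 0.]), array([ 0.06742186, -0.63493584, -0.19655475]))
```

Request:
play_rows --moves '[0,0,-0.003,0,-0.06,0,0.05,0,0,-0.003,0,-0.08,0,0.05,0,0,-0.003,0,-0.08,0,0.05,0,0,-0.003,0,-0.08,0,0.05,0,0,-0.003,0,-0.08,0,0.05,0,0,-0.003,0,-0.08,0,0.05,0,0,-0.003,0,-0.08,0,0.05,0,0,0,0,-0.06,0,0.05,0,0,0,0,-0.03,0,0.05,0,0,0,0,0,0,0.05,0,0,0,0,0,0,0.05]'

```text
t: 15.65
position: [0.5279, 0.2171, 0.2728]
ee_rot: [0.006, 0.998, -0.063, -0.025]
ft_force: [-0.3, -0.4, -2.4]
finger_gap: 0.0613
```

Run:
```python
from h import *
from cell import optics
s=show()
c=optics.read_camera("wrist")
cv2.imwrite("pics/x6.png",c["pixels"][...,::-1])
t=optics.read_camera("scene")["pixels"][...,::-1]
cv2.imwrite("pics/x6s.png",t)
print(delta(s,[.63,-.205,.3],down(.08)))
```

```text
t 15.65 pos [0.5279 0.2171 0.2728] z [-0.05  -0.009 -0.999] yaw -0.127 F [-0.3 -0.4 -2.4] gap 0.0613 q [0.18 0.16 1.49 0.   1.55 1.88]
(array([ 0.15310875,  0.40628696, -0.02849424]), array([ 0.01006467,  0.04981027, -0.2061598 ]))
```

View pics/x6.png

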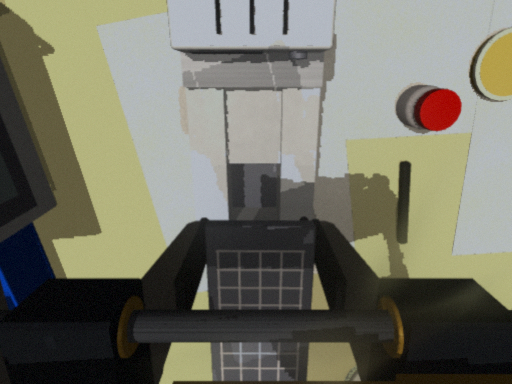

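View pics/x6s.png

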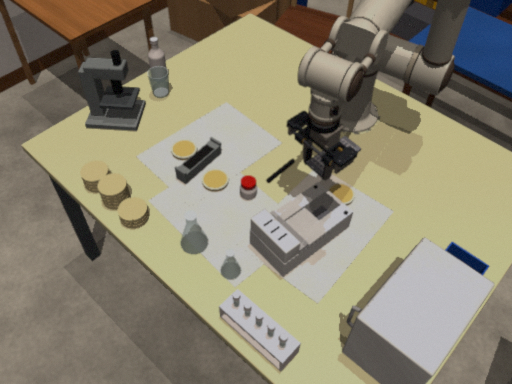

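Run:
```python
import cv2
im=cv2.imread("pics/x6.png")
z=cv2.convertScaleAbs(cv2.resize(im[205:384,190:330],None,fx=5,fy=3.3,interpolation=cv2.INTER_CUBIC),alpha=2)
cv2.imwrite("pics/x6z.png",z)
```

```text
(no output)
```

View pics/x6z.png

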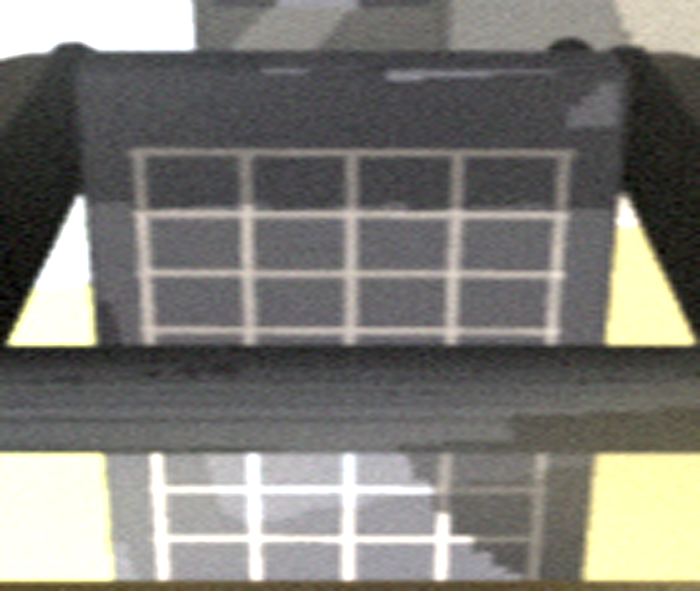

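```bash
cat > pg.py <<'E'
from h import *
def platefit(c,s,uvgrid,uvcor,cell=.012,fixcell=False):
    # plate frame: origin at plate centre top; x to back(grip end), y as tool -y(left), z up(=-tool z)
    r=q(s["ee_rot"]);p0=np.array(s["position"])
    def W(p,P):
        Rp=R.from_rotvec([p[3],p[4],p[5]])
        L=np.array([p[0],p[1],p[2]])+Rp.apply(P*[1,-1,-1])   # tool frame
        return p0+r.apply(L)
    def pts(p):
        k=p[6]
        G=np.array([[5*k-i*k,(2-j)*k,0] for i,j in uvgrid])
        C=np.array([[.075,.031,0],[.075,-.031,0]])
        return np.vstack([G,C])
    uv=np.array(list(uvgrid.values())+list(uvcor))
    f=lambda p:(proj(c,W(p,pts(p)))-uv).ravel()
    g=lambda p:np.r_[f(p),(p[6]-cell)/1e-4]
    o=least_squares(g,[-.065,0,-.01,0,0,0,cell],loss="soft_l1");return o.x,f(o.x)
E
python3 - <<'E'
from pg import *
from cell import optics
np.set_printoptions(precision=4,suppress=True)
from cell import env
s=env.observe();c=optics.read_camera("wrist")
Z=lambda a:np.array(a)/[5,3.3]+[190,205]-.4
g={}
for j,x in enumerate((138,246,351,458,567)): g[(0,j)]=Z((x,153))
for i,(xl,xr,y) in {1:(141,564,213),2:(144,560,273),3:(148,556,331),6:(158,546,490),7:(160,541,540)}.items():
    g[(i,0)]=Z((xl,y));g[(i,4)]=Z((xr,y))
p,f=platefit(c,s,g,[Z((80,75)),Z((622,75))])
print(p);print(f)
r=q(s["ee_rot"])
n=r.apply(R.from_rotvec(p[3:6]).apply([0,0,-1]));ax=r.apply(R.from_rotvec(p[3:6]).apply([1,0,0]))
print("plate up",n,"axis",ax)
E
```

```text
[-0.0639 -0.0002 -0.0141  0.0008  0.0033  0.0022  0.0121]
[ 0.0121 -0.2934 -0.1736 -0.2916  0.2328 -0.2864  0.2345 -0.2778 -0.1651
 -0.2659  0.2368  0.3041 -0.4375  0.323   0.428   0.1753 -0.4744  0.1863
  0.3876 -0.0306 -0.4781 -0.027   0.4958  0.1802 -0.7091  0.1648  0.7471
  0.0334 -0.3984  0.0124 -1.6446  0.0461  2.1383  0.0953]
plate up [0.0462 0.0084 0.9989] axis [ 0.9908 -0.1278 -0.0448]
```

The grip is good: the plate is parallel to the tool to 0.003 rad, with its centre 64 mm behind and its bottom 4 mm above the tips. Next I'll carry it to above the stand.

Request:
play_rows --moves '[0.012,0.015,0,0.001,0.012,-0.018,0.05,0.014,0.03,0,0.001,0.012,-0.018,0.05,0.014,0.037,0,0.001,0.012,-0.018,0.05,0.014,0.037,0,0.001,0.012,-0.018,0.05,0.014,0.037,0,0.001,0,-0.018,0.05,0.014,0.037,0,0,0,-0.018,0.05,0.014,0.037,0,0,0,-0.018,0.05,0.014,0.037,0,0,0,-0.018,0.05,0.012,0.037,0,0,0,-0.018,0.05,0.012,0.03,0,0,0,-0.018,0.05,0.006,0.02,0,0,0,-0.015,0.05,0,0,0,0,0,0,0.05]'

```text
t: 17.0
position: [0.6596, -0.1504, 0.2792]
ee_rot: [0.005, 0.999, 0.043, 0.006]
ft_force: [0.3, 0.9, -1.3]
finger_gap: 0.0613
```

Run:
```python
from h import *
s=show()
print(delta(s,[.6418,-.2049,.15],down(.08)))
```

```text
t 17.0 pos [ 0.6596 -0.1504  0.2792] z [ 0.012 -0.01  -1.   ] yaw 0.086 F [ 0.3  0.9 -1.3] gap 0.0613 q [-0.4   0.38  1.21 -0.    1.54  1.08]
(array([-0.02385967,  0.05137748,  0.12950715]), array([ 0.01080935, -0.01109959,  0.00570923]))
```

Request:
play_rows --moves '[-0.01,0.02,0.01,0.005,-0.005,0.003,0.05,-0.01,0.02,0.02,0.005,-0.006,0.003,0.05,-0.002,0.01,0.03,0,0,0,0.05,0,0,0.03,0,0,0,0.05,0,0,0.025,0,0,0,0.05,0,0,0.01,0,0,0,0.05,0,0,0,0,0,0,0.05,0,0,0,0,0,0,0.05]'

```text
t: 17.8
position: [0.6426, -0.1967, 0.1555]
ee_rot: [0.001, 0.999, 0.042, 0.004]
ft_force: [0.3, 0.1, -1.5]
finger_gap: 0.0618
```

Run:
```python
from h import *
from cell import optics
s=show()
print(delta(s,[.6418,-.2049,.10],down(.08)))
c=optics.read_camera("wrist")
cv2.imwrite("pics/y1.png",c["pixels"][...,::-1])
t=optics.read_camera("scene")["pixels"][90:210,130:270,::-1]
cv2.imwrite("pics/y1s.png",cv2.resize(t,None,fx=5,fy=5,interpolation=cv2.INTER_CUBIC))
t=optics.read_camera("top")["pixels"][130:270,300:420,::-1]
cv2.imwrite("pics/y1t.png",cv2.resize(t,None,fx=4,fy=4,interpolation=cv2.INTER_CUBIC))
```

```text
t 17.8 pos [ 0.6426 -0.1967  0.1555] z [ 0.008 -0.001 -1.   ] yaw 0.084 F [ 0.3  0.1 -1.5] gap 0.0618 q [-0.48  0.44  1.37  0.    1.33  1.01]
(array([-0.00188259,  0.00797142,  0.05554481]), array([ 0.00188336, -0.00744738,  0.00355278]))
```

View pics/y1.png

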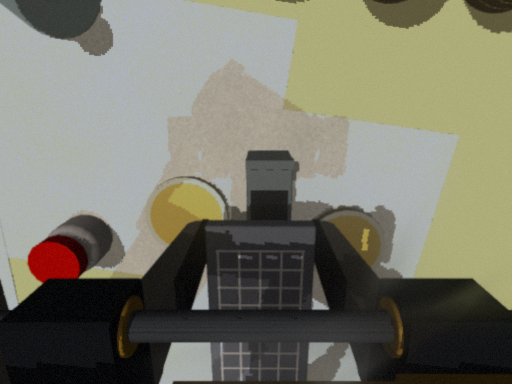

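View pics/y1s.png

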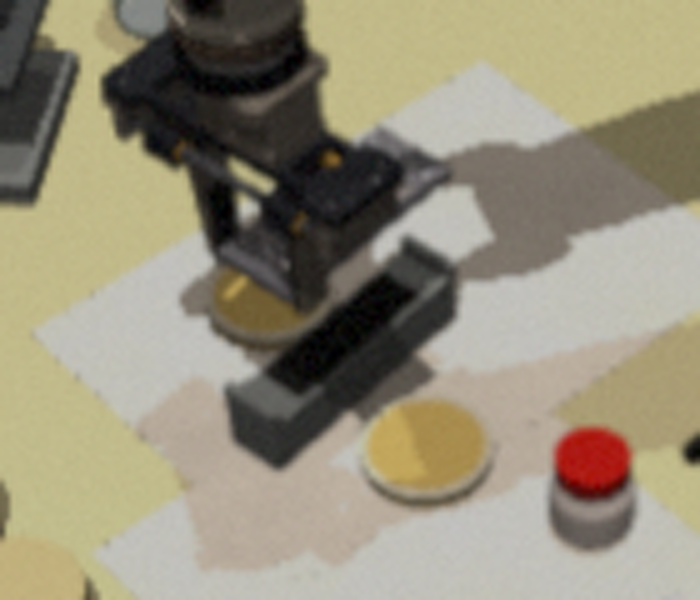

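View pics/y1t.png

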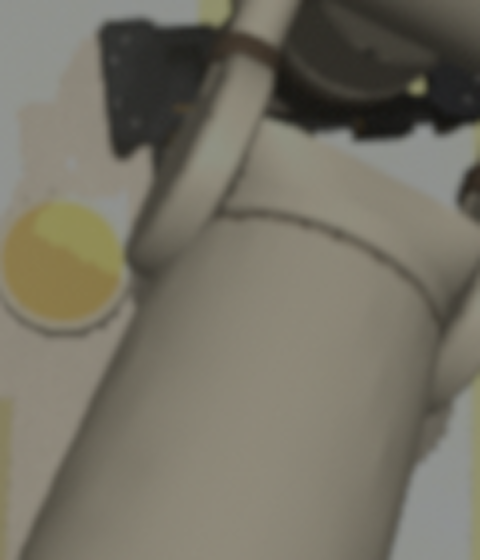

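Request:
play_rows --moves '[-0.002,0.008,0.01,0.002,-0.007,0.003,0.05,0,0,0.025,0,0,0,0.05,0,0,0.018,0,0,0,0.05,0,0,0,0,0,0,0.05,0,0,0,0,0,0,0.05]'

```text
t: 18.45
position: [0.6447, -0.2097, 0.1055]
ee_rot: [0.003, 0.999, 0.04, 0.004]
ft_force: [0.2, -0.8, -1.0]
finger_gap: 0.0614
```

Run:
```python
from h import *
from cell import optics
s=show()
print(delta(s,[.6418,-.2049,.060],down(.08)))
c=optics.read_camera("wrist")
im=c["pixels"][...,::-1].copy(); cv2.imwrite("pics/y2r.png",im)
x0,y0,f=190,130,5
z=cv2.resize(im[y0:245,x0:330],None,fx=f,fy=f,interpolation=cv2.INTER_CUBIC)
z=cv2.convertScaleAbs(z,alpha=1.6)
Q=np.array([(91,22,55),(91,-22,55),(83,22,55),(83,-22,55),(83,22,45),(83,-22,45)])/1e3
for p,col in(([.578,-.21,.08],(0,0,255)),([.5798,-.21,.0848],(0,255,0))):
    for a in (proj(c,place(p,Q))-[x0,y0]+.4)*f: cv2.circle(z,tuple(int(v) for v in a),3,col,-1)
cv2.imwrite("pics/y2.png",z)
```

```text
t 18.45 pos [ 0.6447 -0.2097  0.1055] z [ 0.008 -0.006 -1.   ] yaw 0.079 F [ 0.2 -0.8 -1. ] gap 0.0614 q [-0.49  0.5   1.39 -0.    1.24  1.  ]
(array([-0.00283486, -0.00527074,  0.04549083]), array([ 0.0061684 , -0.00786553, -0.00091971]))
```

View pics/y2.png

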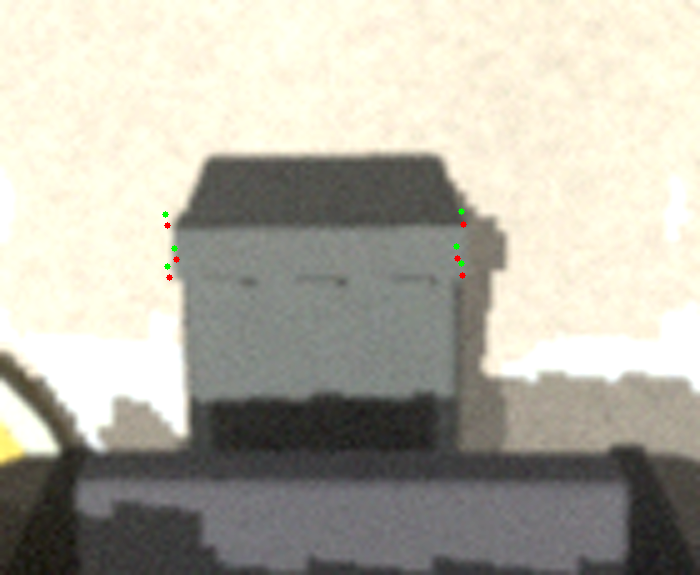

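The projected stop edges match with the stand at x=0.578, y≈-0.211. Descending.

Request:
play_rows --moves '[-0.002,-0.002,0.015,0.006,-0.008,-0.001,0.05,-0.001,-0.002,0.015,0,0,0,0.05,0,0,0.01,0,0,0,0.05,0,0,0.005,0,0,0,0.05,0,0,0,0,0,0,0.05]'

```text
t: 19.0
position: [0.642, -0.2063, 0.0584]
ee_rot: [0.001, 0.999, 0.04, 0.001]
ft_force: [-0.5, 0.4, -1.2]
finger_gap: 0.0615
```

Run:
```python
from h import *
from cell import optics
s=show()
print(delta(s,[.6418,-.2057,.041],down(.08)))
c=optics.read_camera("wrist")
im=c["pixels"][...,::-1].copy(); cv2.imwrite("pics/y3r.png",im)
z=cv2.convertScaleAbs(cv2.resize(im[110:384,130:390],None,fx=2.9,fy=2.1,interpolation=cv2.INTER_CUBIC),alpha=1.6)
cv2.imwrite("pics/y3.png",z)
t=optics.read_camera("scene")["pixels"][90:210,130:270,::-1]
cv2.imwrite("pics/y3s.png",cv2.resize(t,None,fx=5,fy=5,interpolation=cv2.INTER_CUBIC))
```

```text
t 19.0 pos [ 0.642  -0.2063  0.0584] z [ 0.001 -0.001 -1.   ] yaw 0.08 F [-0.5  0.4 -1.2] gap 0.0615 q [-0.49  0.55  1.41 -0.    1.17  1.  ]
(array([-0.00014063, -0.00063844,  0.01738101]), array([ 0.00107362, -0.00111402,  0.0001541 ]))
```

View pics/y3.png

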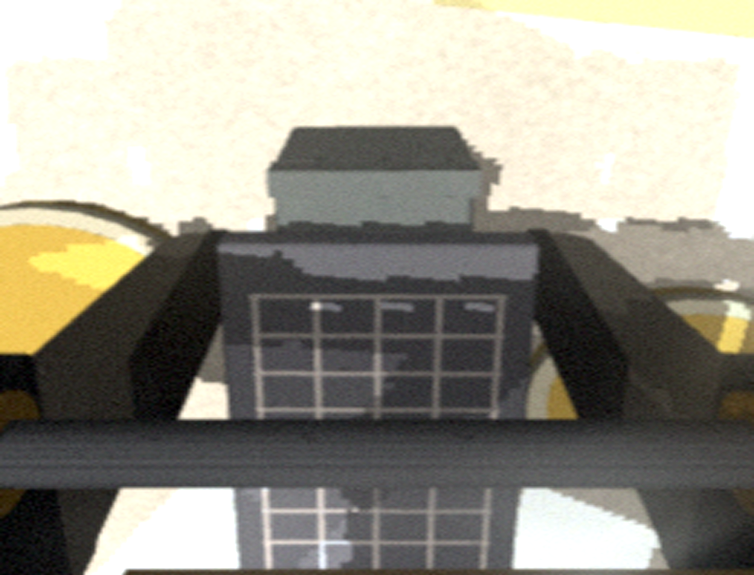

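View pics/y3s.png

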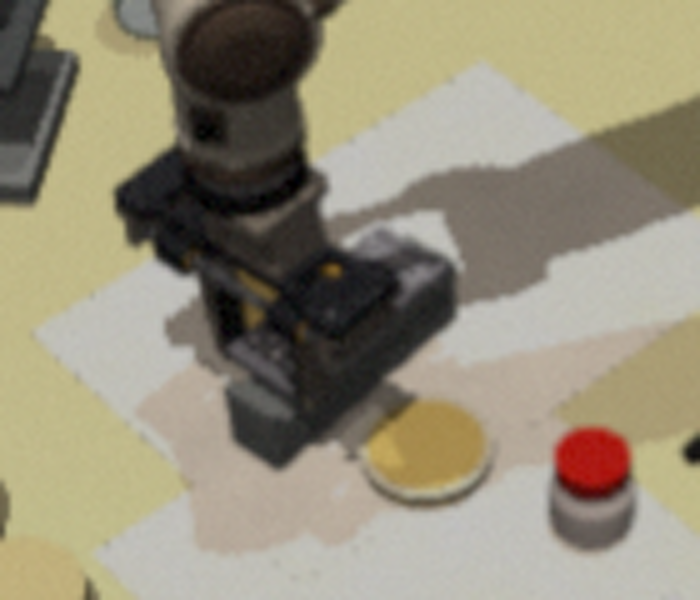

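Request:
play_rows --moves '[0,-0.001,0.006,0.001,-0.001,0,0.05,0,0,0.004,0,0,0,0.05,0,0,0.002,0,0,0,0.05,0,0,0,0,0,0,0.05]'

```text
t: 19.5
position: [0.6437, -0.2061, 0.0482]
ee_rot: [0.001, 0.999, 0.04, 0.002]
ft_force: [-1.1, 0.4, -1.4]
finger_gap: 0.0615
```

Run:
```python
from h import *
s=show()
print(delta(s,[.6418,-.2057,.041],down(.08)))
```

```text
t 19.5 pos [ 0.6437 -0.2061  0.0482] z [ 0.004 -0.002 -1.   ] yaw 0.08 F [-1.1  0.4 -1.4] gap 0.0615 q [-0.49  0.57  1.42  0.    1.15  1.  ]
(array([-0.00190197, -0.00059627,  0.00721359]), array([ 0.00252467, -0.00405853,  0.00022035]))
```

Request:
play_rows --moves '[-0.002,-0.0006,0.003,0.002,-0.004,0,0.05,0,0,0.002,0,0,0,0.05,0,0,0,0,0,0,0.05]'

```text
t: 19.8
position: [0.6417, -0.2058, 0.0431]
ee_rot: [0.0, 0.999, 0.04, 0.0]
ft_force: [-0.8, 0.4, -0.9]
finger_gap: 0.0615
```

Request:
play_rows --moves '[0,0,0.001,0,0,0,0.05,0,0,0,0,0,0,0.05]'

```text
t: 20.0
position: [0.6417, -0.2059, 0.0421]
ee_rot: [0.0, 0.999, 0.04, 0.0]
ft_force: [0.3, 0.6, -1.6]
finger_gap: 0.0615
```

Run:
```python
from h import *
s=show()
print(delta(s,[.6418,-.2057,.041],down(.08)),s["wrist_torque"])
```

```text
t 20.0 pos [ 0.6417 -0.2059  0.0421] z [ 0.    -0.001 -1.   ] yaw 0.08 F [ 0.3  0.6 -1.6] gap 0.0615 q [-0.49  0.58  1.42 -0.    1.15  1.  ]
(array([ 7.77059348e-05, -1.59514044e-04,  1.10785339e-03]), array([ 0.00075382, -0.00029069,  0.00010168])) [ 0.09255217 -0.09390616  0.00016614]
```

Request:
play_rows --moves '[0,0,0.001,0,0,0,0.05,0,0,0,0,0,0,0.05]'

```text
t: 20.2
position: [0.6418, -0.2059, 0.0412]
ee_rot: [0.0, 0.999, 0.04, 0.0]
ft_force: [0.0, -0.2, -0.7]
finger_gap: 0.0615
```

Request:
play_rows --moves '[0,0,0.001,0,0,0,0.05]'

```text
t: 20.3
position: [0.642, -0.206, 0.0404]
ee_rot: [0.001, 0.999, 0.04, 0.0]
ft_force: [0.6, 0.6, -0.5]
finger_gap: 0.0614
```

Request:
play_rows --moves '[0,0,0.001,0,0,0,0.05]'

```text
t: 20.4
position: [0.6423, -0.2062, 0.0402]
ee_rot: [0.001, 0.999, 0.04, 0.001]
ft_force: [-1.7, 1.2, 5.5]
finger_gap: 0.0612
```

The plate is in contact with the stand. Checking before release.

Run:
```python
from h import *
from cell import optics
s=show()
c=optics.read_camera("wrist")
im=c["pixels"][...,::-1].copy()
z=cv2.convertScaleAbs(cv2.resize(im[110:384,130:390],None,fx=2.9,fy=2.1,interpolation=cv2.INTER_CUBIC),alpha=1.6)
cv2.imwrite("pics/y4.png",z)
t=optics.read_camera("scene")["pixels"][120:190,165:235,::-1]
cv2.imwrite("pics/y4s.png",cv2.resize(t,None,fx=8,fy=8,interpolation=cv2.INTER_CUBIC))
```

```text
t 20.4 pos [ 0.6423 -0.2062  0.0402] z [ 0.001 -0.001 -1.   ] yaw 0.08 F [-1.7  1.2  5.5] gap 0.0612 q [-0.49  0.58  1.42 -0.    1.14  1.  ]
```

View pics/y4.png

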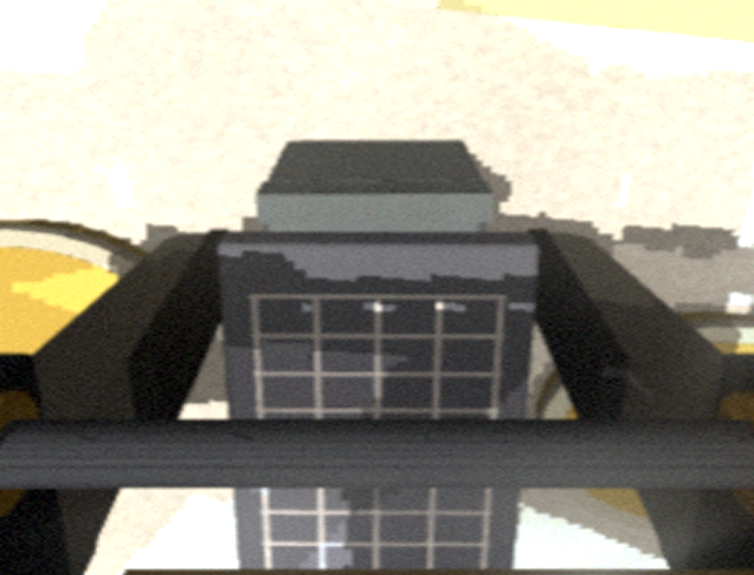

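View pics/y4s.png

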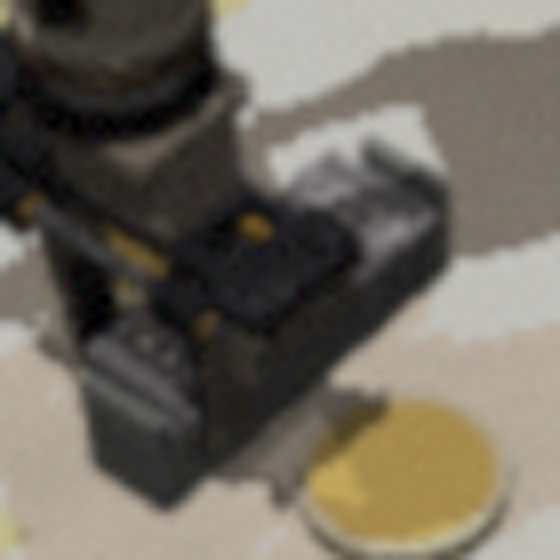

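Run:
```python
from h import *
from cell import optics
c=optics.read_camera("wrist")
Z=lambda L:np.array(L)/[2.9,2.1]+[130,110]-.4
a=onplane(c,Z([(262,193),(488,193),(220,240),(537,240)]),.055);print(a)
u=np.array([np.cos(.08),np.sin(.08)]);v=np.array([-u[1],u[0]])
print(a[:,:2]@u,a[:,:2]@v)
```

```text
[[ 0.66701136 -0.18257651  0.055     ]
 [ 0.67028511 -0.22432513  0.055     ]
 [ 0.65335504 -0.17519426  0.055     ]
 [ 0.65803951 -0.23507836  0.055     ]]
[0.65028751 0.65021446 0.63726482 0.63714869] [-0.23529659 -0.2771733  -0.22684661 -0.28691354]
```

By the same-camera check the plate is within about 1 mm of centre both along and across the stand, and parallel to it. Releasing.

Request:
play_rows --moves '[0,0,0,0,0,0,0.063,0,0,0,0,0,0,0.066,0,0,0,0,0,0,0.07,0,0,0,0,0,0,0.076,0,0,0,0,0,0,0.076]' --force 10

```text
t: 21.05
position: [0.6422, -0.2062, 0.0393]
ee_rot: [0.001, 0.999, 0.04, 0.001]
ft_force: [0.8, 0.1, 0.6]
finger_gap: 0.0759
```

Run:
```python
from h import *
from cell import optics
s=show()
c=optics.read_camera("wrist")
im=c["pixels"][...,::-1].copy()
z=cv2.convertScaleAbs(cv2.resize(im[110:384,130:390],None,fx=2.9,fy=2.1,interpolation=cv2.INTER_CUBIC),alpha=1.6)
cv2.imwrite("pics/y5.png",z)
```

```text
t 21.05 pos [ 0.6422 -0.2062  0.0393] z [ 0.002 -0.002 -1.   ] yaw 0.08 F [0.8 0.1 0.6] gap 0.0759 q [-0.49  0.58  1.42 -0.    1.14  1.  ]
```

View pics/y5.png

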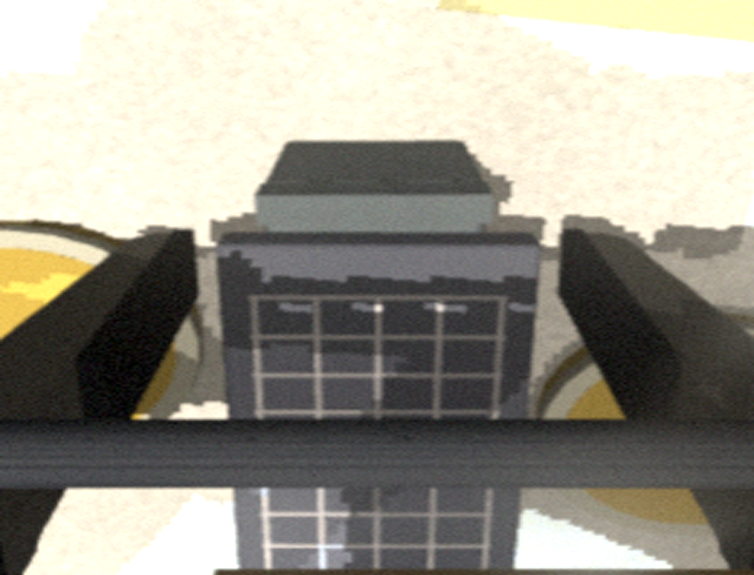

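Both fingers are clear and the plate did not move. Retreating straight up, then back so the stand can be seen.

Request:
play_rows --moves '[0,0,-0.01,0,0,0,0.076,0,0,-0.02,0,0,0,0.076,0,0,-0.03,0,0,0,0.076,0,0,-0.04,0,0,0,0.076,0,0,-0.04,0,0,0,0.076,-0.03,0,-0.04,0,0,0,0.076,-0.04,0,-0.04,0,0,0,0.076,-0.04,0,-0.03,0,0,0,0.076,-0.03,0,0,0,0,0,0.076,0,0,0,0,0,0,0.076,0,0,0,0,0,0,0.076]'

```text
t: 22.2
position: [0.5055, -0.2169, 0.2989]
ee_rot: [0.004, 0.999, 0.04, 0.003]
ft_force: [-1.0, 0.2, 0.5]
finger_gap: 0.0761
```

Run:
```python
from h import *
from cell import optics
s=show()
c=optics.read_camera("wrist")
im=c["pixels"][...,::-1].copy();cv2.imwrite("pics/f_w.png",im)
uv=proj(c,[[.578,-.211,.05]])[0].astype(int);print(uv)
x0,y0=max(uv[0]-60,0),max(uv[1]-90,0)
z=cv2.convertScaleAbs(cv2.resize(im[y0:y0+180,x0:x0+120],None,fx=3.3,fy=3.3,interpolation=cv2.INTER_CUBIC),alpha=1.6)
t=optics.read_camera("scene")["pixels"]
cv2.imwrite("pics/f_s.png",t[...,::-1])
z2=cv2.resize(t[130:190,165:230,::-1],(395,365),interpolation=cv2.INTER_CUBIC)
z2=np.vstack([z2,np.zeros((z.shape[0]-365,395,3),np.uint8)])
cv2.imwrite("pics/f1.png",np.hstack([z,z2])); print(x0,y0)
```

```text
t 22.2 pos [ 0.5055 -0.2169  0.2989] z [ 0.007 -0.007 -1.   ] yaw 0.081 F [-1.   0.2  0.5] gap 0.0761 q [-0.62  0.04  1.56 -0.    1.53  0.87]
[258 101]
198 11
```

View pics/f1.png

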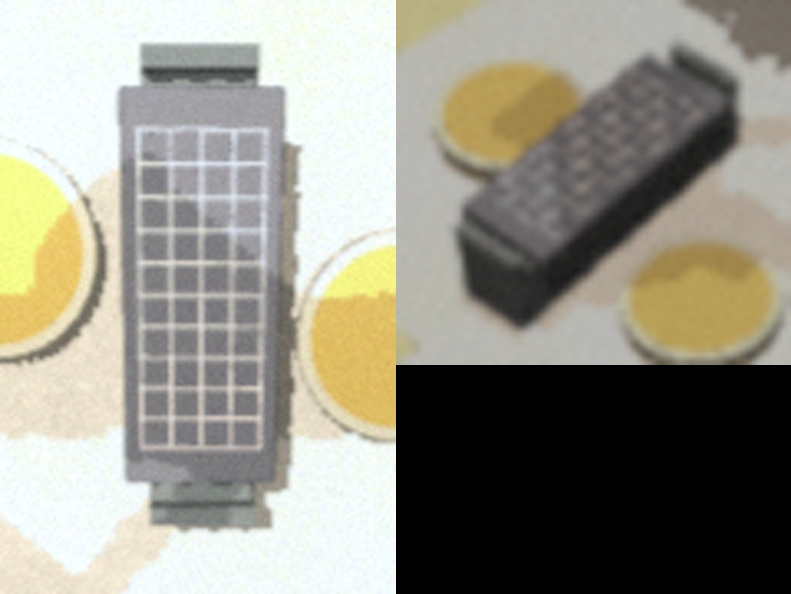

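View pics/f_s.png

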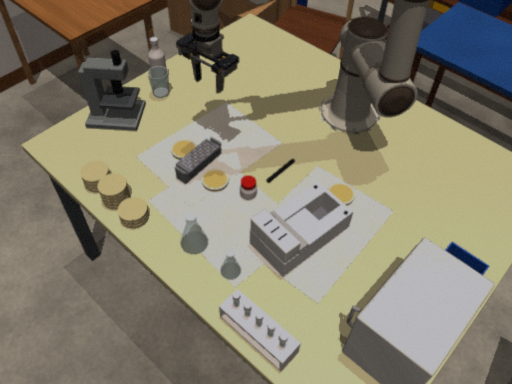

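The plate lies flat with its grid up. It is centred between the stops, with end distances of 16.4 and 17.2 mm to the outer stop edges against a nominal 16. Lateral offset is within 1 mm and yaw error about 0.01 rad. The other objects look unmoved. I'll let the arm settle and hand in.

Request:
play_rows --moves '[0,0,0,0,0,0,0.076,0,0,0,0,0,0,0.076,0,0,0,0,0,0,0.076]'

```text
t: 22.6
position: [0.5072, -0.2159, 0.2956]
ee_rot: [0.002, 0.999, 0.042, 0.001]
ft_force: [-0.3, -0.2, -0.9]
finger_gap: 0.076
```

Run:
```python
from h import *
from cell import workorder
show(); print(workorder.sign_off())
```

```text
t 22.6 pos [ 0.5072 -0.2159  0.2956] z [ 0.002 -0.004 -1.   ] yaw 0.084 F [-0.3 -0.2 -0.9] gap 0.076 q [-0.62  0.05  1.55 -0.    1.53  0.87]
the job is handed in; nothing more can be done
None
```

The plate is on the inspection stand, flat, grid up and released. I handed the job in at 22.6 s of the 72 s allowed; sign-off gives no verdict.

**What I did:**
1. I pressed closed fingers on the plate and dragged it about 37 mm forward, clear of the lip.
2. I pressed its front end down into the hollow, and it tipped back end up at about 0.65 rad.
3. I gripped the raised back end by its sides at 40 N, lifted it out, levelled it and carried it to the stand.
4. I lowered it until it touched, at about 5 N, then opened the fingers and backed the arm away.

**Last checks:**
- **Centring:** in the final wrist picture the plate ends are 16.4 and 17.2 mm from the stops' outer edges (nominal 16). It is within about 1 mm sideways and about 0.01 rad in turn.
- **Other objects:** the dishes, flasks, jar and marker look unmoved in the scene picture. I judged this by eye and did not measure it.
- **Forces:** the highest reading was about 19 N at the first press. I only read forces at the end of each move call, so a brief higher peak could have gone unseen.

**What disagreed:** my first camera measurements of the stand disagreed by about 3 mm at its far end. I settled this with closer views before setting the plate down.

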